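# Load turned beads into the drying carrier, wind it in and show the oil tin to the scanner

### The arm

A 6-joint arm with a two-finger parallel gripper is mounted at the origin on the work surface. World frame = base frame: x ahead of the robot, y to its left, z up, the work surface at z = 0. Lengths are in m, angles in rad, forces in N, time in s.
With the tool pointing down it reaches from about 0.35 to 0.85 m from the base axis. Payload 8.1 kg.
Tool frame: the origin (TCP) lies midway between the tips of the shut fingers; the grasp point (between the pads) lies 19 mm behind it (robot.tcp_to_grasp is the distance from the TCP to the grasp point, in m); x points along the fingers, y is the direction in which the jaws open and shut, and the axes are right-handed (so a half turn about x gives the same grasp; the last joint's range is limited). The gripper opens to 93 mm and grips with 3 to 60 N. Pads are 15 mm wide; open, the fingers measure 128 mm over their backs; the gripper's body (75 mm by 188 mm) begins 65 mm behind the grasp point.
Start: joints at [1.05, 0.13, 1.488, -0, 1.523, -0.085], TCP at [0.253, 0.544, 0.219] pointing down, gripper open.
Joint ranges: [-2.96, 2.96], [-0.89, 2.26], [0.02, 2.5], [-1.34, 4.48], [0, 2.73], [-2.66, 2.66]. Speed limits (rad/s): [2.39, 2.39, 2.79, 3.14, 3.14, 3.14].

### API

Orientations are given as a rotation vector (axis times angle).
In Python, from plant import robot gives the robot as it stands.
- The arm moves only by the tool play_rows, never from a script. Its argument "plan" is a list of rows, each an object with "slide": the shift along the world's x, y, z as a fraction of full scale, a list of three; "roll": the turn about the world's z as a fraction of full scale; "fingers": the gripper command: -1 is shut, 1 is fully open, values between are in proportion. A call has 1 to 20 rows; each row shifts and turns the commanded pose from where the row before left it; what a row does not reach is not made up. Full scale, the value 1, is 30 mm for a shift and 8 degrees for a turn. A row lasts 1/8 s, in which the tool goes at most 62.5 mm and 10.7 degrees, less where a joint would pass 70% of its speed; a pose out of reach is approached as far as the arm can. A call with a number of a shift or a turn outside -1 to 1 is refused whole. A call with a gripper value outside its range is refused whole. The fingers move at their own pace and stop on an object; "squeeze" is the grip in N (left out, the last holds). Time passes only in rows, so rows that do not move let the fingers close. It gives the time, the measured TCP pose, the force and the opening at its end, in the units of the state.
- robot.read_state(): the state, without advancing time (a new reading comes with each control period).
- robot.read_camera(name): name is "side" or "top"; returns the picture (480x640x3 uint8, red, green, blue); there is no depth.
- robot.get_calibration(name): a dict with "fx", "fy", "cx", "cy" (pixels), "R" (3x3) and "t" (3): a world point X has camera coordinates R X + t. Camera axes: x right, y down, z forward; pixel columns grow to the right and rows downward; lengths in m; the calibration is good to about 2 mm. A picture is of the moment at which its call begins. get_calibration takes no time and is no camera call.
- robot.close_job(): hands the job in, once; it reports no verdict.
Trained networks look in the newest picture that a camera, given by its name, has taken for a name from the list of things; names that differ only in an ending like _2 or _b are one class to them, and where a whole thing is asked for, a point or a joint stands for the part that bears it (a point fixed in the world has none). Each returns a list of dicts, best first, with "p" (0 to 1); they miss things now and then, are a little off and sometimes report something else, mostly with a low value. They report only what shows in the picture. A call takes as long as a camera call.
- robot.boxes_of(camera, target): "extent" ([centre column, centre row, width, height] in pixels, round what is visible of it).
- robot.regions_of(camera, target): "region" (480x640 bool, what is visible of it) and "extent" ([centre column, centre row, width, height] in pixels, round what is visible of it).
- robot.mark_of(camera, target): "point" ([column, row] in pixels: a listed point, or the origin of a listed thing).
The state is a dict: "t": time; "q": joint angles; "dq": joint speeds; "joint_torque": joint torques, N m; "tool_pos": TCP position; "orientation": TCP orientation; "force": force on the tool from outside, world axes, zero at the start; "wrist_torque": the same for the moment, N m; "opening": finger opening in m.
Only numpy, scipy, OpenCV 4.12 (cv2) and the standard library are available. Lean on these libraries where they do the work, as an engineer would, in place of code of your own. Each camera call takes 0.05 s, during which the arm holds its last target.

### The job

Put every wooden bead from the tray into the plywood carrier, one to a well, then wind the hand crank clockwise until the carrier is fully in the drying bay, with the beads still in their wells. So that the batch is logged, also turn the oil tin on its round pad (at any time) until its code looks straight at the scanner window; keep it upright on the pad and leave the other things on the bench alone.

Things in the scene. Friction and masses are not known exactly. Their poses are not given: they have to be found in the camera images.
- bead0_center (a point): Centre of a loose turned wooden bead (reddish brown, 18 g): a barrel 32 mm in diameter and 28 mm high with straight sides and rounded ends, dark bore dot on each end; its z axis is the barrel's axis. It starts on end in the flat blue tray (190 x 160 mm, floor 3 mm and rim 9 mm above the bench). Three to five beads are present; an absent one reads None.
- bead1_center (a point): Centre of a loose turned wooden bead (mid brown, 18 g): a barrel 32 mm in diameter and 28 mm high with straight sides and rounded ends, dark bore dot on each end; its z axis is the barrel's axis. It starts on end in the flat blue tray (190 x 160 mm, floor 3 mm and rim 9 mm above the bench). Three to five beads are present; an absent one reads None.
- bead2_center (a point): Centre of a loose turned wooden bead (reddish brown, 18 g): a barrel 32 mm in diameter and 28 mm high with straight sides and rounded ends, dark bore dot on each end; its z axis is the barrel's axis. It starts on end in the flat blue tray (190 x 160 mm, floor 3 mm and rim 9 mm above the bench). Three to five beads are present; an absent one reads None.
- bead3_center (a point): Centre of a loose turned wooden bead (mid brown, 18 g): a barrel 32 mm in diameter and 28 mm high with straight sides and rounded ends, dark bore dot on each end; its z axis is the barrel's axis. It starts on end in the flat blue tray (190 x 160 mm, floor 3 mm and rim 9 mm above the bench). Three to five beads are present; an absent one reads None.
- bead4_center (a point): Centre of a loose turned wooden bead (reddish brown, 18 g): a barrel 32 mm in diameter and 28 mm high with straight sides and rounded ends, dark bore dot on each end; its z axis is the barrel's axis. It starts on end in the flat blue tray (190 x 160 mm, floor 3 mm and rim 9 mm above the bench). Three to five beads are present; an absent one reads None.
- well0 (a point): Centre of the mouth of a round well, 44 mm wide, 10 mm deep with a flat floor, in the top face (34 mm above the bench) of the plywood carrier. Six wells 64 mm apart: 3 along the carrier's x (0,2,4 in one row, 1,3,5 in the other), 2 along y. The carrier, 190 x 126 x 18 mm, moves along its +y to the crank. A bead fits standing or lying and stands about 20 mm proud.
- well1 (a point): Centre of the mouth of a round well, 44 mm wide, 10 mm deep with a flat floor, in the top face (34 mm above the bench) of the plywood carrier. Six wells 64 mm apart: 3 along the carrier's x (0,2,4 in one row, 1,3,5 in the other), 2 along y. The carrier, 190 x 126 x 18 mm, moves along its +y to the crank. A bead fits standing or lying and stands about 20 mm proud.
- well2 (a point): Centre of the mouth of a round well, 44 mm wide, 10 mm deep with a flat floor, in the top face (34 mm above the bench) of the plywood carrier. Six wells 64 mm apart: 3 along the carrier's x (0,2,4 in one row, 1,3,5 in the other), 2 along y. The carrier, 190 x 126 x 18 mm, moves along its +y to the crank. A bead fits standing or lying and stands about 20 mm proud.
- well3 (a point): Centre of the mouth of a round well, 44 mm wide, 10 mm deep with a flat floor, in the top face (34 mm above the bench) of the plywood carrier. Six wells 64 mm apart: 3 along the carrier's x (0,2,4 in one row, 1,3,5 in the other), 2 along y. The carrier, 190 x 126 x 18 mm, moves along its +y to the crank. A bead fits standing or lying and stands about 20 mm proud.
- well4 (a point): Centre of the mouth of a round well, 44 mm wide, 10 mm deep with a flat floor, in the top face (34 mm above the bench) of the plywood carrier. Six wells 64 mm apart: 3 along the carrier's x (0,2,4 in one row, 1,3,5 in the other), 2 along y. The carrier, 190 x 126 x 18 mm, moves along its +y to the crank. A bead fits standing or lying and stands about 20 mm proud.
- well5 (a point): Centre of the mouth of a round well, 44 mm wide, 10 mm deep with a flat floor, in the top face (34 mm above the bench) of the plywood carrier. Six wells 64 mm apart: 3 along the carrier's x (0,2,4 in one row, 1,3,5 in the other), 2 along y. The carrier, 190 x 126 x 18 mm, moves along its +y to the crank. A bead fits standing or lying and stands about 20 mm proud.
- crank (a joint): Turn of the hand crank in rad, growing clockwise seen from above; starts between 0 and 0.8 (carrier at the loading end) and stops at 15.7 (carrier fully in the drying bay). The carrier moves 8 mm per rad, towards the crank. Friction 0.22 N m (about 4.5 N at the grip); stays where it is left. The carrier cannot well be pushed by hand.
- crank_axis (a point): A point on the vertical axis of the crank, 85 mm above the bench, above the green gearbox (90 mm square, top at 44 mm). Two green warm-air panels, 48 mm above the bench, flank the drying end: their faces are 58 mm beyond the centres of the carrier's end wells in x.
- crank_grip (a point): Centre of the crank's upright black grip: 24 mm in diameter, 40 mm tall, turning freely on its pin, 50 mm from the crank axis; its middle is 86 mm above the bench and the flat steel crank arm (18 mm wide) lies directly under its lower end, top at 65 mm.
- tin_center (a point): Centre of the loose upright oil tin: 58 mm in diameter, 75 mm tall, 0.25 kg, blue wrap on bare metal. Its x axis points out through the code; z up.
- tin_code (a point): The code: white patch with black bars on the tin's side, 29 mm from its axis; an orange stripe on the lid runs out towards it.
- pad (a point): Centre of the top of the flat round black rubber pad (90 mm wide, 2 mm thick) on which the tin stands; x points to the scanner.
- scan_window (a point): Middle of the dark window of the fixed grey scanner block (50 x 70 mm, 72 mm tall), 95 mm from the pad's centre, with a red line in the window; x points away from the pad.
- mug: Blue mug standing or lying about on the bench, not part of the job; leave it alone. Origin at its underside.
- hammer: Hammer standing or lying about on the bench, not part of the job; leave it alone. Origin at its underside.
- glue: White glue bottle standing or lying about on the bench, not part of the job; leave it alone. Origin at its underside.
- offcut: Pale wooden offcut standing or lying about on the bench, not part of the job; leave it alone. Origin at its underside.
- driver: Screwdriver standing or lying about on the bench, not part of the job; leave it alone. Origin at its underside.

How it is judged:
By the outcome, as a careful person would: the job done as asked, in the order asked, and still so for the second after the job is handed in, with the robot touching nothing.
Of bead0, bead1, bead2, bead3, bead4 only 3 to 5 are there at a start; the rules pass over those that are not, and their reading is None.
At some moment in a run one of bead0, bead1, bead2, bead3, bead4 may be knocked a few centimetres aside while the robot is not near it.
Once in a run the grip may slacken for a moment while it holds something.
It also fails if it takes over 210 s, if anything falls off the work surface, if the arm or the gripper's body presses on something with over 40 N, if the wrist force passes 120 N, or if a joint passes its speed limit or range.

## Working session

There is one attempt and no reset: what is moved stays moved. The work goes in short steps, Python scripts to look and compute and a tool call to move; the robot and the scene stay as the last step left them, time stands still between calls to the robot, and variables do not carry over. Pictures are saved under pics/ and viewed, and the job is handed in when it is done.

Besides the shell and the picture viewer there is one more tool, called after ">>>" by a JSON object that holds its "name" and its "arguments", one argument or row to a line. play_rows: Moves the arm, as the interface text tells. Its arguments: {"type":"object","properties":{"plan":{"type":"array","items":{"type":"object","properties":{"slide":{"type":"array","items":{"type":"number","minimum":-1,"maximum":1}},"roll":{"type":"number","minimum":-1,"maximum":1},"fingers":{"type":"number"}}}},"squeeze":{"type":"number"}},"required":["plan"]}

```bash
ls; mkdir -p pics; cat > h.py <<'E'
import numpy as np, cv2
from plant import robot
def snap(cam,name):
    im=robot.read_camera(cam); cv2.imwrite(f'pics/{name}.png',im[:,:,::-1]); return im
def ray(cam,uv):
    c=robot.get_calibration(cam);R=np.array(c['R']);t=np.array(c['t'])
    d=R.T@np.array([(uv[0]-c['cx'])/c['fx'],(uv[1]-c['cy'])/c['fy'],1]);o=-R.T@t
    return o,d
def onz(cam,uv,z):
    o,d=ray(cam,uv);return o+d*(z-o[2])/d[2]
def proj(cam,X):
    c=robot.get_calibration(cam);p=np.array(c['R'])@np.array(X)+np.array(c['t'])
    return np.array([c['fx']*p[0]/p[2]+c['cx'],c['fy']*p[1]/p[2]+c['cy']])
def tri(uv1,uv2,c1='top',c2='side'):
    A=[];b=[]
    o1,d1=ray(c1,uv1);o2,d2=ray(c2,uv2)
    M=np.stack([d1,-d2],1);s=np.linalg.lstsq(M,o2-o1,rcond=None)[0]
    p,q=o1+s[0]*d1,o2+s[1]*d2
    return (p+q)/2,np.linalg.norm(p-q)
E
python3 - <<'E'
from h import *
np.set_printoptions(precision=4,suppress=True)
s=robot.read_state();print({k:np.round(v,3) for k,v in s.items()})
print(robot.tcp_to_grasp)
for c in('top','side'):
    snap(c,c+'0');k=robot.get_calibration(c);R=np.array(k['R']);print(c,k['fx'],-R.T@np.array(k['t']),R)
E
```

```text
pics
{'t': np.float64(0.0), 'q': array([ 1.05 ,  0.131,  1.489, -0.   ,  1.523, -0.085]), 'dq': array([ 0.001, -0.001, -0.   ,  0.001, -0.001,  0.   ]), 'joint_torque': array([  0.002, -55.984, -49.177,   0.077,   0.036,  -0.   ]), 'tool_pos': array([0.253, 0.543, 0.218]), 'orientation': array([ 0.34 ,  1.544, -0.343]), 'force': array([-0.591, -0.147,  0.427]), 'wrist_torque': array([ 0.007, -0.049,  0.024]), 'opening': np.float64(0.093)}
0.0188
top 435.54252740309886 [0.4109 0.042  1.02  ] [[-0.0308 -0.9995 -0.0046]
 [-0.9793  0.0311 -0.1999]
 [ 0.2    -0.0016 -0.9798]]
side 590.2071891875737 [ 0.3236 -1.2496  1.1565] [[ 0.9802 -0.198   0.0054]
 [-0.121  -0.6203 -0.775 ]
 [ 0.1568  0.759  -0.6319]]
```

View pics/top0.png

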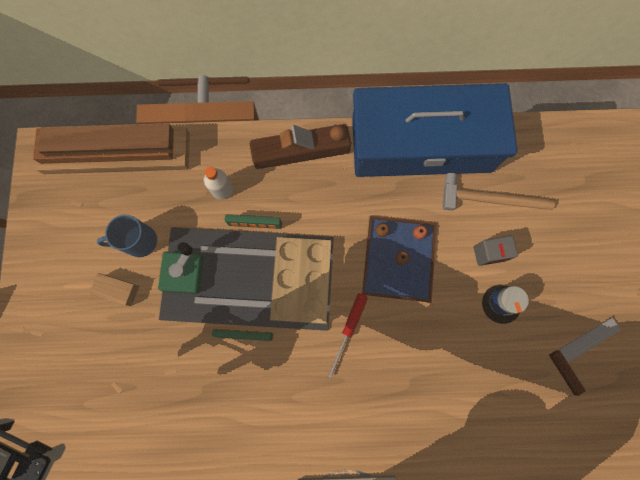

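View pics/side0.png

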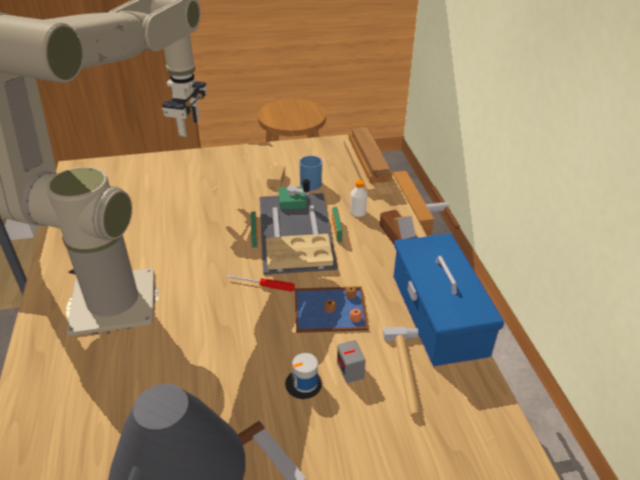

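```bash
python3 - <<'E'
from h import *
im=cv2.imread('pics/top0.png')
cv2.imwrite('pics/z1.png',cv2.resize(im[200:350,90:340],None,fx=3.2,fy=3.2,interpolation=cv2.INTER_CUBIC))
cv2.imwrite('pics/z2.png',cv2.resize(im[200:340,340:560],None,fx=3.6,fy=3.6,interpolation=cv2.INTER_CUBIC))
im=cv2.imread('pics/side0.png')
cv2.imwrite('pics/z3.png',cv2.resize(im[140:410,220:440],None,fx=2.2,fy=2.2,interpolation=cv2.INTER_CUBIC))
E
```

```text
(no output)
```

View pics/z1.png

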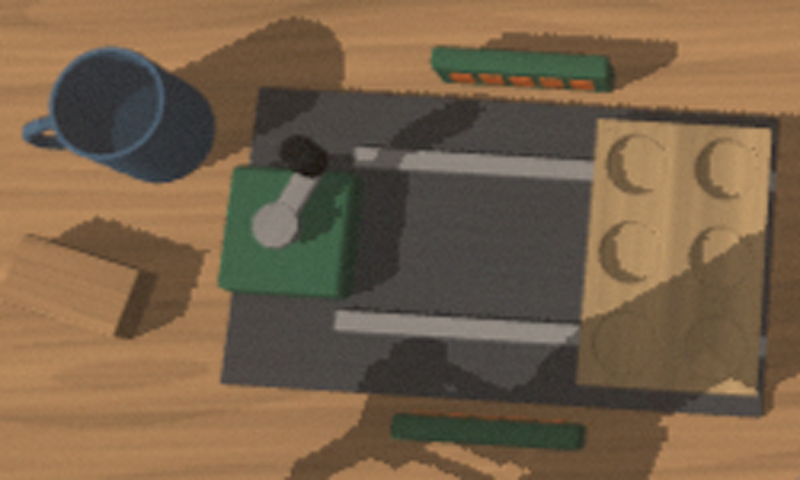

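View pics/z2.png

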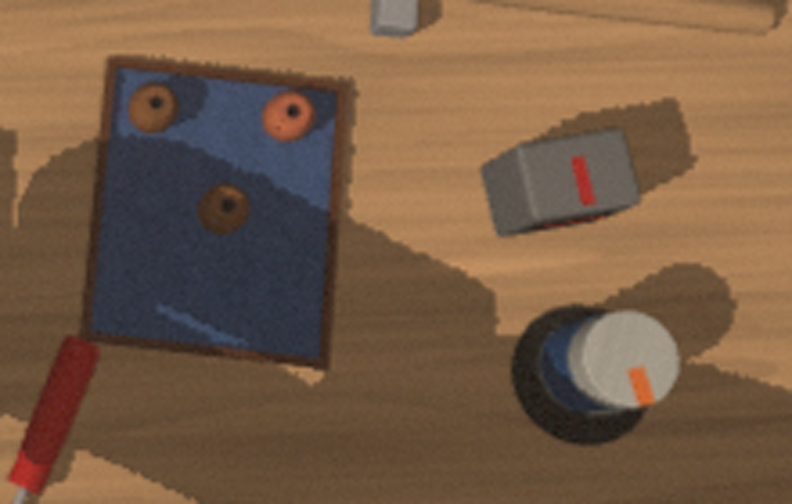

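View pics/z3.png

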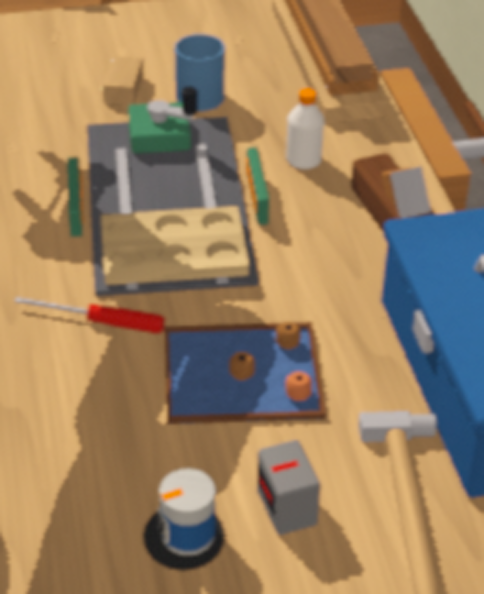

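```bash
python3 - <<'E'
from h import *
np.set_printoptions(precision=3,suppress=True)
names=['bead0_center','well0','crank_axis','crank_grip','tin_center','tin_code','pad','scan_window','mug','glue']
for n in names:
    print(n)
    for c in('top','side'):
        if 'well' in n: pass
        print('  ',c,[(np.round(r['point'],1).tolist(),round(r['p'],2)) for r in robot.mark_of(c,n)][:8])
E
```

```text
bead0_center
   top [([346.8, 332.8], 0.23)]
   side [([354.3, 313.0], 0.22)]
well0
   top [([281.9, 302.8], 0.96), ([289.7, 277.9], 0.92), ([311.8, 305.5], 0.81), ([290.0, 251.7], 0.78), ([316.4, 250.3], 0.77), ([312.4, 279.5], 0.61)]
   side [([323.1, 259.9], 0.86), ([320.3, 239.9], 0.85), ([297.1, 253.9], 0.81), ([295.4, 241.5], 0.76), ([292.4, 379.3], 0.72), ([277.2, 241.7], 0.63)]
crank_axis
   top [([173.9, 271.8], 0.72)]
   side [([291.5, 183.2], 0.83), ([297.2, 255.2], 0.17)]
crank_grip
   top [([184.1, 249.7], 0.69), ([510.0, 311.6], 0.22)]
   side [([308.2, 184.7], 0.48), ([310.7, 184.0], 0.23)]
tin_center
   top [([505.5, 300.5], 0.84)]
   side [([294.7, 241.0], 0.73), ([305.9, 372.4], 0.71)]
tin_code
   top [([511.4, 313.7], 0.63)]
   side [([291.9, 377.6], 0.83), ([339.7, 362.2], 0.25)]
pad
   top [([499.9, 303.5], 0.74), ([281.6, 307.5], 0.69), ([383.2, 229.7], 0.52)]
   side [([300.7, 383.0], 0.61), ([277.3, 242.5], 0.52)]
scan_window
   top [([499.0, 261.4], 0.69)]
   side [([299.7, 257.3], 0.63), ([339.9, 360.0], 0.56)]
mug
   top [([139.4, 239.6], 0.62), ([222.2, 192.4], 0.16)]
   side [([311.5, 183.6], 0.91)]
glue
   top [([220.2, 191.6], 0.97)]
   side [([358.5, 212.2], 0.58), ([308.7, 186.6], 0.56)]
```

```bash
python3 - <<'E'
from h import *
np.set_printoptions(precision=4,suppress=True)
z1=lambda u,v:(90+u/3.2,200+v/3.2)
z2=lambda u,v:(340+u/3.6,200+v/3.6)
z3=lambda u,v:(220+u/2.2,140+v/2.2)
P={'bA':(z2(155,103),z3(288,325)),'bB':(z2(292,112),z3(299,378)),'bC':(z2(228,206),z3(241,357)),
'tinlid':(z2(629,358),z3(187,490)),'code':((511.4,313.7),(291.9,377.6)),'pad':(z2(586,375),z3(184,534)),
'axis':(z1(276,225),z3(160,108)),'griptop':(z1(303,153),z3(190,90)),'w':(z1(640,165),z3(218,217)),'w2':(z1(727,169),z3(223,251)),'w3':(z1(633,251),z3(171,221)),
'carrierNE':(z1(599,119),z3(238,206)),'carNW':(z1(579,383),z3(104,218))}
for k,(a,b) in P.items():
    p,e=tri(a,b);print(k,p,round(e,4))
print('bead at z.031',[onz('top',P[k][0],.031) for k in('bA','bB','bC')])
print('side       ',[onz('side',P[k][1],.031) for k in('bA','bB','bC')])
print('wells z.034',*[onz('top',z1(*u),.034) for u in[(640,165),(727,169),(633,251),(722,255),(625,342),(715,350)]],sep='\n')
print('corners',*[onz('top',z1(*u),.034) for u in[(599,119),(774,128),(579,383),(760,395)]],sep='\n')
print('axis',onz('top',z1(276,225),.085),onz('side',z3(160,108),.085))
print('grip',onz('top',z1(303,153),.106),onz('side',z3(190,90),.106))
print('lid',onz('top',z2(629,358),.077),onz('side',z3(187,490),.077),'stripe end',onz('top',z2(644,402),.077))
print('pad',onz('top',z2(583,375),.002))
print('scan',onz('top',(499,261.4),.04),tri((499,261.4),(339.9,360)))
print('scan top corners',*[onz('top',z2(*u),.072) for u in[(520,143),(621,129),(638,202),(535,222)]],sep='\n')
print('mug',onz('top',z1(108,100),.09),'glue',onz('top',(220,191),.0), 'glue cap', tri((211,173),z3(308,96)))
for n in range(5):
  for c in('top','side'):
    print(n,c,[(np.round(r['extent'],1).tolist(),round(r['p'],2)) for r in robot.boxes_of(c,f'bead{n}_center')][:6])
E
```

```text
bA [ 0.646  -0.109   0.0358] 0.0014
bB [ 0.638  -0.1977  0.0324] 0.0014
bC [ 0.577  -0.1516  0.0346] 0.0007
tinlid [ 0.4701 -0.3758  0.0775] 0.0003
code [ 0.4394 -0.3818  0.0385] 0.0036
pad [ 0.4651 -0.3781  0.0075] 0.0014
axis [0.5604 0.3593 0.063 ] 0.0039
griptop [0.6008 0.3273 0.1106] 0.0037
w [0.5984 0.1073 0.0456] 0.0046
w2 [0.5939 0.0455 0.0371] 0.0023
w3 [0.5357 0.1134 0.0439] 0.0016
carrierNE [0.6338 0.137  0.0367] 0.0026
carNW [0.447  0.1536 0.031 ] 0.0043
bead at z.031 [array([ 0.6464, -0.1097,  0.031 ]), array([ 0.6376, -0.1979,  0.031 ]), array([ 0.5773, -0.1523,  0.031 ])]
side        [array([ 0.6481, -0.104 ,  0.031 ]), array([ 0.6391, -0.1963,  0.031 ]), array([ 0.5782, -0.148 ,  0.031 ])]
wells z.034
[0.5982 0.1081 0.034 ]
[0.5933 0.0456 0.034 ]
[0.5362 0.1142 0.034 ]
[0.5313 0.051  0.034 ]
[0.4722 0.1209 0.034 ]
[0.4647 0.0579 0.034 ]
corners
[0.6331 0.1373 0.034 ]
[0.6224 0.0107 0.034 ]
[0.4448 0.1534 0.034 ]
[0.4327 0.0274 0.034 ]
axis [0.555 0.352 0.085] [0.5576 0.3272 0.085 ]
grip [0.5999 0.3287 0.106 ] [0.604  0.3346 0.106 ]
lid [ 0.47  -0.376  0.077] [ 0.4704 -
[... 213 characters left out ...]
0.327   0.072 ]
[ 0.6109 -0.3903  0.072 ]
[ 0.5649 -0.3952  0.072 ]
[ 0.5546 -0.3309  0.072 ]
mug [0.6446 0.4689 0.09  ] glue [0.7614 0.2796 0.    ] glue cap (array([0.7657, 0.2735, 0.1142]), np.float64(0.0025812736218120665))
0 top []
0 side []
1 top [([418.8, 231.8, 14.7, 13.7], 0.72), ([383.2, 229.8, 11.5, 13.2], 0.5)]
1 side [([350.8, 293.2, 11.5, 11.0], 0.54)]
2 top []
2 side [([277.5, 177.9, 20.7, 23.2], 0.74)]
3 top [([403.5, 258.6, 13.7, 12.4], 0.64)]
3 side [([330.9, 306.4, 13.5, 6.8], 0.63), ([358.6, 200.1, 18.0, 38.4], 0.33)]
4 top [([499.1, 191.9, 111.9, 36.6], 0.6), ([420.9, 231.7, 16.7, 15.0], 0.46), ([509.6, 301.2, 41.1, 27.3], 0.35)]
4 side [([356.3, 316.6, 12.2, 17.5], 0.6)]
```

```bash
cat >> h.py <<'E'
from scipy.spatial.transform import Rotation as Ro
def st():
    s=robot.read_state();R=Ro.from_rotvec(s['orientation']).as_matrix()
    print('t',round(float(s['t']),2),'pos',np.round(s['tool_pos'],4),'x',np.round(R[:,0],3),'jawyaw',round(np.degrees(np.arctan2(R[1,1],R[0,1])),1),'F',np.round(s['force'],1),'open',round(float(s['opening']),4),'q6',round(float(s['q'][5]),2),'q1',round(float(s['q'][0]),2))
E
python3 -c "
from h import *
st()"
```

```text
t 1.6 pos [0.2533 0.5439 0.2186] x [ 0.  0. -1.] jawyaw 65.0 F [-0.5  0.4 -0.7] open 0.0929 q6 -0.09 q1 1.05
```

>>> {"name": "play_rows", "arguments": {
  "plan": [
    {"slide":[0.45,-0.96,-0.1],"roll":0,"fingers":0.1},
    {"slide":[0.45,-0.96,-0.1],"roll":0,"fingers":0.1},
    {"slide":[0.45,-0.96,-0.1],"roll":0,"fingers":0.1},
    {"slide":[0.45,-0.96,-0.1],"roll":0,"fingers":0.1},
    {"slide":[0.45,-0.96,-0.1],"roll":0,"fingers":0.1},
    {"slide":[0.45,-0.96,-0.1],"roll":0,"fingers":0.1},
    {"slide":[0.45,-0.96,-0.1],"roll":0,"fingers":0.1},
    {"slide":[0.45,-0.96,-0.1],"roll":0,"fingers":0.1},
    {"slide":[0.45,-0.96,-0.1],"roll":0,"fingers":0.1},
    {"slide":[0.45,-0.96,-0.1],"roll":0,"fingers":0.1},
    {"slide":[0.45,-0.96,-0.1],"roll":0,"fingers":0.1},
    {"slide":[0.45,-0.96,-0.1],"roll":0,"fingers":0.1},
    {"slide":[0.45,-0.96,-0.1],"roll":0,"fingers":0.1},
    {"slide":[0.45,-0.96,-0.1],"roll":0,"fingers":0.1},
    {"slide":[0.45,-0.96,-0.1],"roll":0,"fingers":0.1},
    {"slide":[0.45,-0.96,-0.1],"roll":0,"fingers":0.1},
    {"slide":[0.45,-0.96,-0.1],"roll":0,"fingers":0.1},
    {"slide":[0.45,-0.96,-0.1],"roll":0,"fingers":0.1},
    {"slide":[0.45,-0.96,-0.1],"roll":0,"fingers":0.1},
    {"slide":[0,0,0],"roll":0,"fingers":0.1}
  ],
  "squeeze": 15
}}

```text
t: 4.1
tool_pos: [0.5101, -0.0049, 0.1614]
orientation: [0.343, 1.544, -0.344]
force: [-0.2, 0.9, 0.3]
opening: 0.0511
```

>>> {"name": "play_rows", "arguments": {
  "plan": [
    {"slide":[0.37,-0.81,-0.4],"fingers":0.1},
    {"slide":[0.37,-0.81,-0.4],"fingers":0.1},
    {"slide":[0.37,-0.81,-0.4],"fingers":0.1},
    {"slide":[0.37,-0.81,-0.4],"fingers":0.1},
    {"slide":[0.37,-0.81,-0.4],"fingers":0.1},
    {"slide":[0.4,-0.79,-0.4],"fingers":0.1},
    {"slide":[0,0,0],"fingers":0.1}
  ]
}}

```text
$.plan[0]: bad value
```

```bash
python3 - <<'E'
from h import *
st()
a=snap('top','t1')[200:340,340:560];b=snap('side','s1')[240:380,250:430]
a=cv2.resize(a,(792,504));b=cv2.resize(b,(648,504))
cv2.imwrite('pics/c1.png',a[:,:,::-1]);cv2.imwrite('pics/c2.png',b[:,:,::-1])
E
```

```text
t 4.1 pos [ 0.5101 -0.0049  0.1614] x [-0. -0. -1.] jawyaw 64.9 F [-0.2  0.9  0.3] open 0.0511 q6 -1.24 q1 -0.11
```

View pics/c1.png

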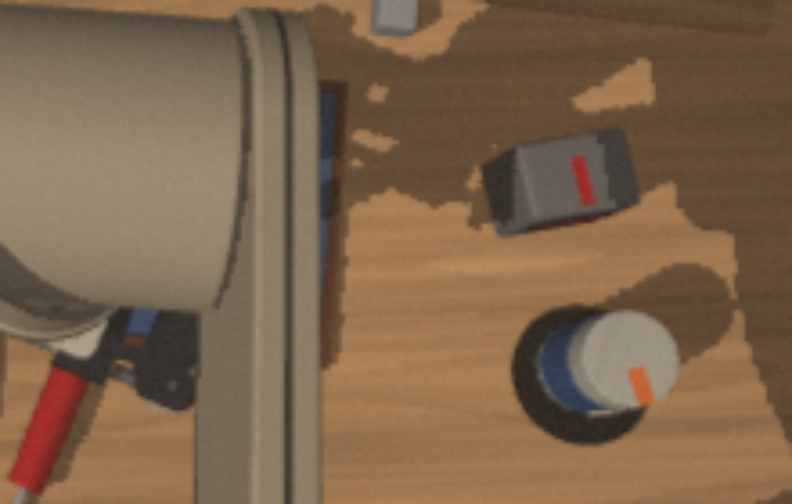

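View pics/c2.png

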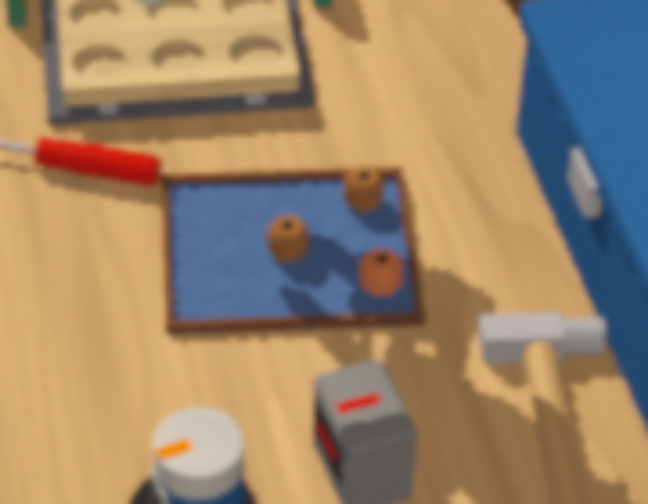

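>>> {"name": "play_rows", "arguments": {
  "plan": [
    {"slide":[0.37,-0.81,-0.4],"roll":0,"fingers":0.1},
    {"slide":[0.37,-0.81,-0.4],"roll":0,"fingers":0.1},
    {"slide":[0.37,-0.81,-0.4],"roll":0,"fingers":0.1},
    {"slide":[0.37,-0.81,-0.4],"roll":0,"fingers":0.1},
    {"slide":[0.37,-0.81,-0.4],"roll":0,"fingers":0.1},
    {"slide":[0.4,-0.79,-0.4],"roll":0,"fingers":0.1},
    {"slide":[0,0,0],"roll":0,"fingers":0.1},
    {"slide":[0,0,0],"roll":0,"fingers":0.1}
  ]
}}

```text
t: 5.2
tool_pos: [0.5772, -0.1472, 0.0899]
orientation: [0.342, 1.544, -0.341]
force: [0.2, -0.0, -0.2]
opening: 0.0512
```

```bash
python3 - <<'E'
from h import *
st()
b=snap('side','s2')[240:380,250:430]
b=cv2.resize(b,(648,504))
cv2.imwrite('pics/c3.png',b[:,:,::-1])
print(proj('side',[.5775,-.15,.031]))
E
```

```text
t 5.2 pos [ 0.5772 -0.1472  0.0899] x [-0.     0.001 -1.   ] jawyaw 65.1 F [ 0.2 -0.  -0.2] open 0.0512 q6 -1.47 q1 -0.34
[329.45186567 302.8122931 ]
```

View pics/c3.png

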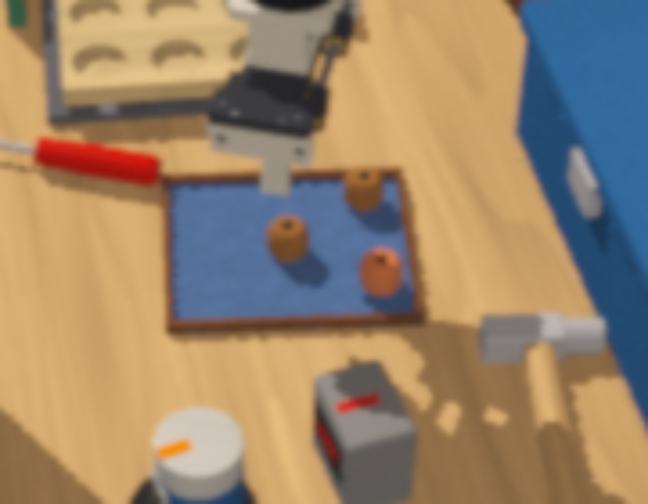

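>>> {"name": "play_rows", "arguments": {
  "plan": [
    {"slide":[0,-0.1,-0.8],"roll":0,"fingers":0.1},
    {"slide":[0,0,-0.8],"roll":0,"fingers":0.1},
    {"slide":[0,0,-0.7],"roll":0,"fingers":0.1},
    {"slide":[0,0,-0.3],"roll":0,"fingers":0.1},
    {"slide":[0,0,0],"roll":0,"fingers":-1},
    {"slide":[0,0,0],"roll":0,"fingers":-1},
    {"slide":[0,0,0],"roll":0,"fingers":-1},
    {"slide":[0,0,0],"roll":0,"fingers":-1}
  ],
  "squeeze": 15
}}

```text
t: 6.25
tool_pos: [0.5781, -0.1517, 0.0127]
orientation: [0.342, 1.542, -0.342]
force: [0.9, -0.2, 3.2]
opening: 0.0316
```

>>> {"name": "play_rows", "arguments": {
  "plan": [
    {"slide":[0,0,0.8],"roll":0,"fingers":-1},
    {"slide":[0,0,0.9],"roll":0,"fingers":-1},
    {"slide":[0,0,0.9],"roll":0,"fingers":-1},
    {"slide":[-0.35,0.9,0.2],"roll":0,"fingers":-1},
    {"slide":[-0.35,0.9,0],"roll":0,"fingers":-1},
    {"slide":[-0.35,0.9,0],"roll":0,"fingers":-1},
    {"slide":[-0.35,0.9,0],"roll":0,"fingers":-1},
    {"slide":[-0.35,0.9,0],"roll":0,"fingers":-1},
    {"slide":[-0.35,0.9,0],"roll":0,"fingers":-1},
    {"slide":[-0.35,0.9,0],"roll":0,"fingers":-1},
    {"slide":[-0.35,0.9,0],"roll":0,"fingers":-1},
    {"slide":[-0.35,0.9,0],"roll":0,"fingers":-1},
    {"slide":[-0.35,0.9,0],"roll":0,"fingers":-1},
    {"slide":[0,0,0],"roll":0,"fingers":-1},
    {"slide":[0,0,0],"roll":0,"fingers":-1}
  ]
}}

```text
t: 8.12
tool_pos: [0.4725, 0.1181, 0.0958]
orientation: [0.341, 1.543, -0.342]
force: [0.2, -0.3, 0.8]
opening: 0.0314
```

```bash
python3 - <<'E'
from h import *
st()
b=snap('side','s3')[140:380,230:430]
b=cv2.resize(b,None,fx=2.5,fy=2.5)
cv2.imwrite('pics/c4.png',b[:,:,::-1])
E
```

```text
t 8.12 pos [0.4725 0.1181 0.0958] x [ 0. -0. -1.] jawyaw 65.1 F [ 0.2 -0.3  0.8] open 0.0314 q6 -1.0 q1 0.14
```

View pics/c4.png

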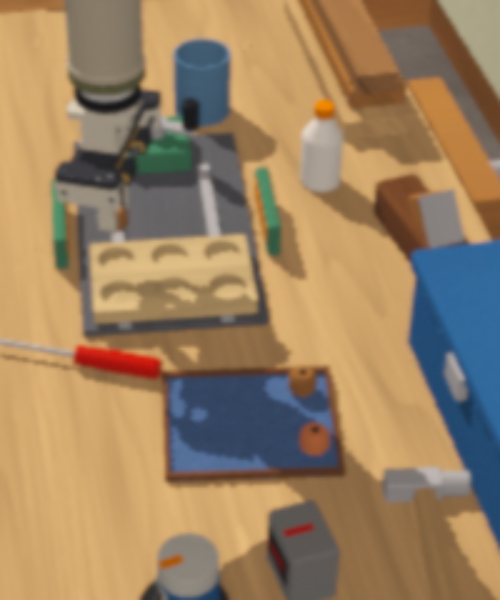

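>>> {"name": "play_rows", "arguments": {
  "plan": [
    {"slide":[0,0.05,-0.8],"roll":0,"fingers":-1},
    {"slide":[0,0,-0.8],"roll":0,"fingers":-1},
    {"slide":[0,0,-0.35],"roll":0,"fingers":-1},
    {"slide":[0,0,0],"roll":0,"fingers":-1},
    {"slide":[0,0,0],"roll":0,"fingers":0},
    {"slide":[0,0,0],"roll":0,"fingers":0},
    {"slide":[0,0,0],"roll":0,"fingers":0.1},
    {"slide":[0,0,0.8],"roll":0,"fingers":0.1},
    {"slide":[0,0,0.9],"roll":0,"fingers":0.1},
    {"slide":[0.6,-0.8,0.3],"roll":0,"fingers":0.1},
    {"slide":[0.6,-0.8,0],"roll":0,"fingers":0.1},
    {"slide":[0.6,-0.8,0],"roll":0,"fingers":0.1},
    {"slide":[0.6,-0.8,0],"roll":0,"fingers":0.1},
    {"slide":[0.6,-0.8,0],"roll":0,"fingers":0.1},
    {"slide":[0.6,-0.8,0],"roll":0,"fingers":0.1},
    {"slide":[0.6,-0.8,0],"roll":0,"fingers":0.1},
    {"slide":[0.6,-0.8,0],"roll":0,"fingers":0.1},
    {"slide":[0,0,0],"roll":0,"fingers":0.1}
  ]
}}

```text
t: 10.42
tool_pos: [0.6171, -0.0736, 0.0973]
orientation: [0.343, 1.543, -0.343]
force: [-0.3, 0.3, -0.3]
opening: 0.051
```

```bash
python3 - <<'E'
from h import *
st()
b=snap('side','s4')[140:380,230:430]
b=cv2.resize(b,None,fx=2.5,fy=2.5)
cv2.imwrite('pics/c5.png',b[:,:,::-1])
E
```

```text
t 10.43 pos [ 0.6171 -0.0736  0.0973] x [ 0.001 -0.    -1.   ] jawyaw 64.9 F [-0.3  0.3 -0.3] open 0.051 q6 -1.33 q1 -0.2
```

View pics/c5.png

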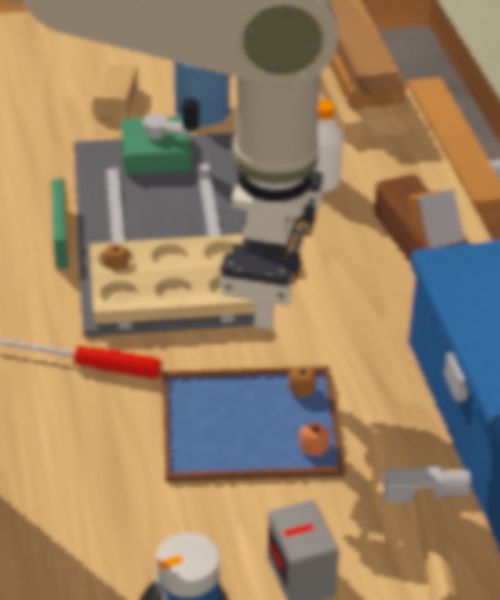

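>>> {"name": "play_rows", "arguments": {
  "plan": [
    {"slide":[0.5,-0.57,0],"roll":0,"fingers":0.1},
    {"slide":[0.5,-0.57,0],"roll":0,"fingers":0.1},
    {"slide":[0,0,-0.9],"roll":0,"fingers":0.1},
    {"slide":[0,0,-0.9],"roll":0,"fingers":0.1},
    {"slide":[0,0,-0.7],"roll":0,"fingers":0.1},
    {"slide":[0,0,-0.3],"roll":0,"fingers":0.1},
    {"slide":[0,0,0],"roll":0,"fingers":0.1},
    {"slide":[0,0,0],"roll":0,"fingers":-1},
    {"slide":[0,0,0],"roll":0,"fingers":-1},
    {"slide":[0,0,0],"roll":0,"fingers":-1},
    {"slide":[0,0,0],"roll":0,"fingers":-1}
  ]
}}

```text
t: 11.85
tool_pos: [0.6471, -0.1064, 0.0142]
orientation: [0.342, 1.542, -0.342]
force: [-0.4, 0.4, 5.8]
opening: 0.0314
```

>>> {"name": "play_rows", "arguments": {
  "plan": [
    {"slide":[0,0,0.8],"roll":0,"fingers":-1},
    {"slide":[0,0,0.9],"roll":0,"fingers":-1},
    {"slide":[0,0,0.9],"roll":0,"fingers":-1},
    {"slide":[-0.2,0.9,0.1],"roll":0,"fingers":-1},
    {"slide":[-0.2,0.9,0],"roll":0,"fingers":-1},
    {"slide":[-0.2,0.9,0],"roll":0,"fingers":-1},
    {"slide":[-0.2,0.9,0],"roll":0,"fingers":-1},
    {"slide":[-0.2,0.9,0],"roll":0,"fingers":-1},
    {"slide":[-0.2,0.9,0],"roll":0,"fingers":-1},
    {"slide":[-0.2,0.9,0],"roll":0,"fingers":-1},
    {"slide":[-0.2,0.9,0],"roll":0,"fingers":-1},
    {"slide":[0,0,0],"roll":0,"fingers":-1},
    {"slide":[0,0,0],"roll":0,"fingers":-1}
  ]
}}

```text
t: 13.48
tool_pos: [0.5983, 0.1093, 0.094]
orientation: [0.341, 1.544, -0.342]
force: [-0.1, -0.1, 0.3]
opening: 0.0314
```

```bash
python3 - <<'E'
from h import *
st()
b=snap('side','s5')[140:380,230:430]
b=cv2.resize(b,None,fx=2.5,fy=2.5)
cv2.imwrite('pics/c6.png',b[:,:,::-1])
E
```

```text
t 13.47 pos [0.5983 0.1093 0.094 ] x [-0. -0. -1.] jawyaw 65.0 F [-0.1 -0.1  0.3] open 0.0314 q6 -1.04 q1 0.1
```

View pics/c6.png

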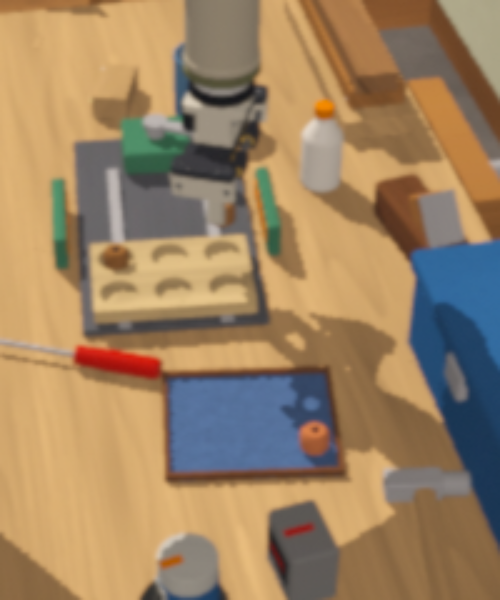

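>>> {"name": "play_rows", "arguments": {
  "plan": [
    {"slide":[0.03,0,-0.8],"roll":0,"fingers":-1},
    {"slide":[0,0,-0.8],"roll":0,"fingers":-1},
    {"slide":[0,0,-0.25],"roll":0,"fingers":-1},
    {"slide":[0,0,0],"roll":0,"fingers":-1},
    {"slide":[0,0,0],"roll":0,"fingers":0},
    {"slide":[0,0,0],"roll":0,"fingers":0},
    {"slide":[0,0,0],"roll":0,"fingers":0.1},
    {"slide":[0,0,0.8],"roll":0,"fingers":0.1},
    {"slide":[0,0,0.9],"roll":0,"fingers":0.1},
    {"slide":[0.13,-0.9,0.3],"roll":0,"fingers":0.1},
    {"slide":[0.13,-0.9,0],"roll":0,"fingers":0.1},
    {"slide":[0.13,-0.9,0],"roll":0,"fingers":0.1},
    {"slide":[0.13,-0.9,0],"roll":0,"fingers":0.1},
    {"slide":[0.13,-0.9,0],"roll":0,"fingers":0.1},
    {"slide":[0.13,-0.9,0],"roll":0,"fingers":0.1},
    {"slide":[0.13,-0.9,0],"roll":0,"fingers":0.1},
    {"slide":[0.13,-0.9,0],"roll":0,"fingers":0.1},
    {"slide":[0,0,0],"roll":0,"fingers":0.1}
  ]
}}

```text
t: 15.78
tool_pos: [0.6305, -0.1079, 0.0989]
orientation: [0.343, 1.543, -0.344]
force: [0.8, -0.1, 0.1]
opening: 0.0511
```

```bash
python3 - <<'E'
from h import *
st()
b=snap('side','s6')[140:380,230:430]
b=cv2.resize(b,None,fx=2.5,fy=2.5)
cv2.imwrite('pics/c7.png',b[:,:,::-1])
E
```

```text
t 15.78 pos [ 0.6305 -0.1079  0.0989] x [ 0. -0. -1.] jawyaw 64.9 F [ 0.8 -0.1  0.1] open 0.0511 q6 -1.38 q1 -0.25
```

View pics/c7.png

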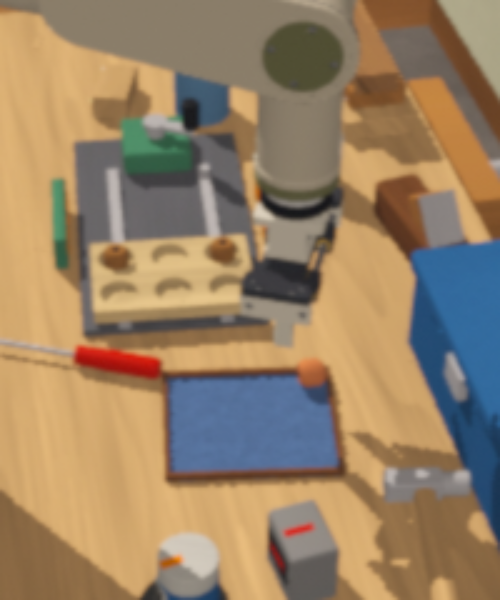

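>>> {"name": "play_rows", "arguments": {
  "plan": [
    {"slide":[-0.3,0.95,0.3],"roll":0,"fingers":0.1},
    {"slide":[-0.3,0.95,0.3],"roll":0,"fingers":0.1},
    {"slide":[-0.3,0.95,0],"roll":0,"fingers":0.1},
    {"slide":[-0.3,0.95,0],"roll":0,"fingers":0.1},
    {"slide":[-0.3,0.95,0],"roll":0,"fingers":0.1},
    {"slide":[-0.3,0.95,0],"roll":0,"fingers":0.1},
    {"slide":[-0.3,0.95,0],"roll":0,"fingers":0.1},
    {"slide":[-0.3,0.95,0],"roll":0,"fingers":0.1},
    {"slide":[-0.3,0.95,0],"roll":0,"fingers":0.1},
    {"slide":[0,0,0],"roll":0,"fingers":0.1}
  ]
}}

```text
t: 17.08
tool_pos: [0.5482, 0.1531, 0.1167]
orientation: [0.339, 1.544, -0.338]
force: [-0.0, -0.2, -1.3]
opening: 0.0514
```

```bash
python3 - <<'E'
from h import *
st()
b=snap('side','s7')[250:350,290:390]
a=snap('top','t7')[200:310,350:460]
b=cv2.resize(b,(400,400),interpolation=cv2.INTER_CUBIC);a=cv2.resize(a,(400,400),interpolation=cv2.INTER_CUBIC)
cv2.imwrite('pics/c8.png',np.hstack([a,b])[:,:,::-1])
E
```

```text
t 17.07 pos [0.5482 0.1531 0.1167] x [-0.     0.001 -1.   ] jawyaw 65.2 F [-0.  -0.2 -1.3] open 0.0514 q6 -0.96 q1 0.18
```

View pics/c8.png

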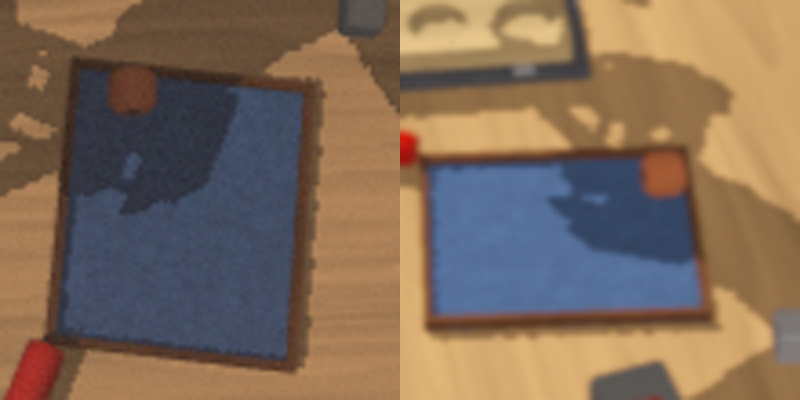

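```bash
python3 - <<'E'
from h import *
print(onz('top',(386.6,224.8),.022),onz('side',(356,293.75),.022),tri((386.6,224.8),(356,293.75)))
print(onz('top',(350+130/3.636,200+113/3.636),.019))
for n in (0,2,4):print([(np.round(r['point'],1),round(r['p'],2)) for r in robot.mark_of('top',f'bead{n}_center')],[(np.round(r['point'],1),round(r['p'],2)) for r in robot.mark_of('side',f'bead{n}_center')])
E
```

```text
[ 0.65751459 -0.12002133  0.022     ] [ 0.65870165 -0.12091287  0.022     ] (array([ 0.65833076, -0.12020429,  0.0211661 ]), np.float64(0.0011856445639136987))
[ 0.64308393 -0.11757231  0.019     ]
[] []
[] [(array([309.3, 183.6]), 0.39)]
[(array([383.2, 221.8]), 0.53), (array([285.9, 276.7]), 0.53)] [(array([309.7, 183.7]), 0.51), (array([353.3, 289.6]), 0.42)]
```

>>> {"name": "play_rows", "arguments": {
  "plan": [
    {"slide":[0.37,-0.91,0],"roll":0.22,"fingers":0.2},
    {"slide":[0.37,-0.91,0],"roll":0.22,"fingers":0.2},
    {"slide":[0.37,-0.91,0],"roll":0.22,"fingers":0.2},
    {"slide":[0.37,-0.91,0],"roll":0.22,"fingers":0.2},
    {"slide":[0.37,-0.91,0],"roll":0.22,"fingers":0.2},
    {"slide":[0.37,-0.91,0],"roll":0.22,"fingers":0.2},
    {"slide":[0.37,-0.91,0],"roll":0.22,"fingers":0.2},
    {"slide":[0.37,-0.91,-0.3],"roll":0.22,"fingers":0.2},
    {"slide":[0.37,-0.91,-0.5],"roll":0.22,"fingers":0.2},
    {"slide":[0.35,-0.91,-0.5],"roll":0.22,"fingers":0.2},
    {"slide":[0,0,0],"roll":0,"fingers":0.2},
    {"slide":[0,0,0],"roll":0,"fingers":0.2}
  ]
}}

```text
t: 18.98
tool_pos: [0.6596, -0.1226, 0.0777]
orientation: [0.102, 1.569, -0.102]
force: [0.2, -0.1, 0.2]
opening: 0.0557
```

```bash
python3 - <<'E'
from h import *
st()
b=snap('side','s8')[220:340,290:410]
b=cv2.resize(b,None,fx=4,fy=4,interpolation=cv2.INTER_CUBIC)
cv2.imwrite('pics/c9.png',b[:,:,::-1])
E
```

```text
t 18.98 pos [ 0.6596 -0.1226  0.0777] x [-0.  0. -1.] jawyaw 82.6 F [ 0.2 -0.1  0.2] open 0.0557 q6 -1.7 q1 -0.26
```

View pics/c9.png

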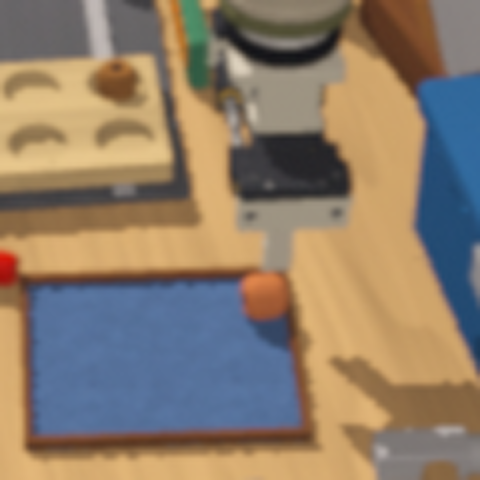

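>>> {"name": "play_rows", "arguments": {
  "plan": [
    {"slide":[0,0.06,-0.9],"roll":0,"fingers":0.2},
    {"slide":[0,0,-0.8],"roll":0,"fingers":0.2},
    {"slide":[0,0,-0.45],"roll":0,"fingers":0.2},
    {"slide":[0,0,0],"roll":0,"fingers":0.2},
    {"slide":[0,0,0],"roll":0,"fingers":-1},
    {"slide":[0,0,0],"roll":0,"fingers":-1},
    {"slide":[0,0,0],"roll":0,"fingers":-1},
    {"slide":[0,0,0],"roll":0,"fingers":-1}
  ]
}}

```text
t: 20.02
tool_pos: [0.6605, -0.1211, 0.0142]
orientation: [0.101, 1.567, -0.101]
force: [0.9, 0.2, 4.6]
opening: 0.0316
```

>>> {"name": "play_rows", "arguments": {
  "plan": [
    {"slide":[0,0,0.8],"roll":0,"fingers":-1},
    {"slide":[0,0,0.9],"roll":0,"fingers":-1},
    {"slide":[0,0,0.9],"roll":0,"fingers":-1},
    {"slide":[-0.54,0.71,0.1],"roll":0,"fingers":-1},
    {"slide":[-0.54,0.71,0],"roll":0,"fingers":-1},
    {"slide":[-0.54,0.71,0],"roll":0,"fingers":-1},
    {"slide":[-0.54,0.71,0],"roll":0,"fingers":-1},
    {"slide":[-0.54,0.71,0],"roll":0,"fingers":-1},
    {"slide":[-0.54,0.71,0],"roll":0,"fingers":-1},
    {"slide":[-0.54,0.71,0],"roll":0,"fingers":-1},
    {"slide":[-0.54,0.71,0],"roll":0,"fingers":-1},
    {"slide":[0,0,0],"roll":0,"fingers":-1},
    {"slide":[0,0,0],"roll":0,"fingers":-1}
  ]
}}

```text
t: 21.65
tool_pos: [0.5306, 0.0492, 0.0943]
orientation: [0.101, 1.568, -0.101]
force: [0.1, 0.6, -0.1]
opening: 0.0313
```

```bash
python3 - <<'E'
from h import *
st()
b=snap('side','s9')[140:340,230:430]
b=cv2.resize(b,None,fx=3,fy=3,interpolation=cv2.INTER_CUBIC)
cv2.imwrite('pics/c10.png',b[:,:,::-1])
E
```

```text
t 21.65 pos [0.5306 0.0492 0.0943] x [ 0.001 -0.    -1.   ] jawyaw 82.6 F [ 0.1  0.6 -0.1] open 0.0313 q6 -1.45 q1 -0.0
```

View pics/c10.png

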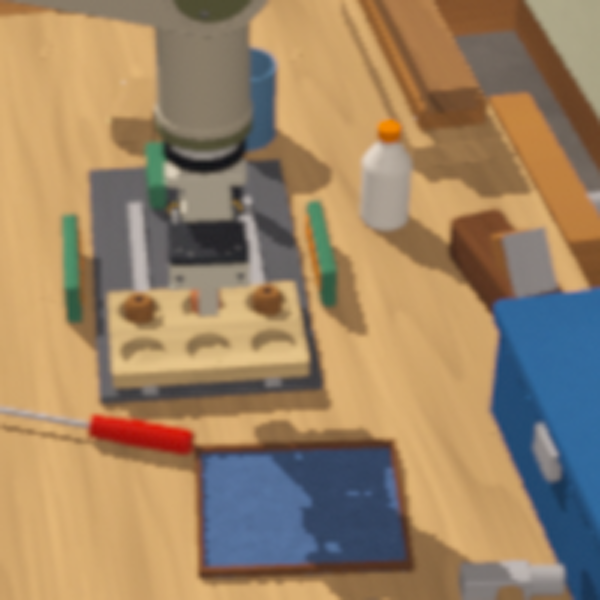

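>>> {"name": "play_rows", "arguments": {
  "plan": [
    {"slide":[0,0.02,-0.8],"roll":0,"fingers":-1},
    {"slide":[0,0,-0.8],"roll":0,"fingers":-1},
    {"slide":[0,0,-0.3],"roll":0,"fingers":-1},
    {"slide":[0,0,0],"roll":0,"fingers":-1},
    {"slide":[0,0,0],"roll":0,"fingers":0},
    {"slide":[0,0,0],"roll":0,"fingers":0},
    {"slide":[0,0,0],"roll":0,"fingers":0.1},
    {"slide":[0,0,0.8],"roll":0,"fingers":0.1},
    {"slide":[0,0,0.9],"roll":0,"fingers":0.4},
    {"slide":[-0.2,-0.9,0.9],"roll":0,"fingers":0.5},
    {"slide":[-0.2,-0.9,0.9],"roll":0,"fingers":0.5},
    {"slide":[-0.2,-0.9,0],"roll":0,"fingers":0.5},
    {"slide":[-0.2,-0.9,0],"roll":0,"fingers":0.5},
    {"slide":[-0.2,-0.9,0],"roll":0,"fingers":0.5},
    {"slide":[-0.2,-0.9,0],"roll":0,"fingers":0.5},
    {"slide":[-0.2,-0.9,0],"roll":0,"fingers":0.5},
    {"slide":[-0.2,-0.9,0],"roll":0,"fingers":0.5},
    {"slide":[0,0,0],"roll":0,"fingers":0.5}
  ]
}}

```text
t: 23.95
tool_pos: [0.4819, -0.1673, 0.1424]
orientation: [0.102, 1.568, -0.103]
force: [-0.1, -0.0, -0.2]
opening: 0.0696
```

```bash
python3 - <<'E'
from h import *
st()
a=snap('top','t10');b=snap('side','s10')[140:340,230:430]
cv2.imwrite('pics/c11.png',np.hstack([cv2.resize(a[200:350,150:350],(400,300)),cv2.resize(b,(400,300))])[:,:,::-1])
for c in('top','side'):
  for n in('tin_center','tin_code'): print(c,n,[(np.round(r['point'],1),round(r['p'],2)) for r in robot.mark_of(c,n)])
E
```

```text
t 23.95 pos [ 0.4819 -0.1673  0.1424] x [ 0.    -0.001 -1.   ] jawyaw 82.5 F [-0.1 -0.  -0.2] open 0.0696 q6 -1.87 q1 -0.43
top tin_center [(array([509.4, 303.1]), 0.4)]
top tin_code [(array([512.4, 312.7]), 0.44)]
side tin_center [(array([306.6, 371.4]), 0.81)]
side tin_code [(array([291.4, 378.5]), 0.95)]
```

View pics/c11.png

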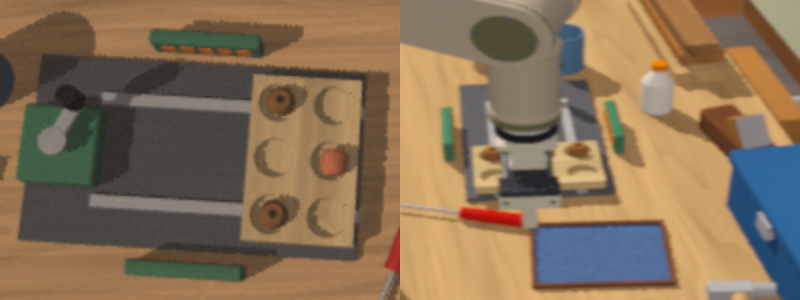

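View pics/t10.png

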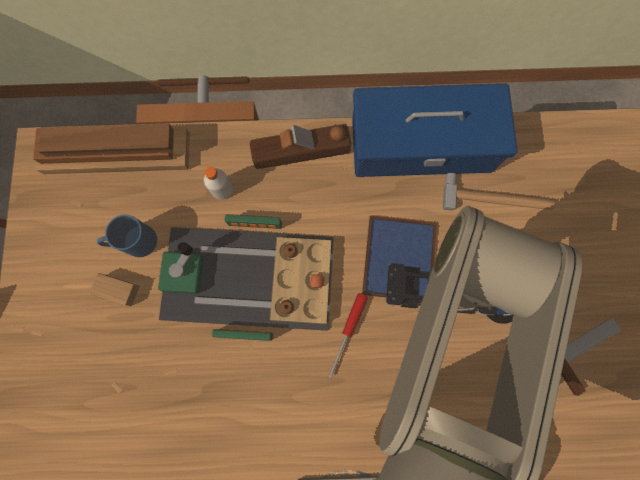

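>>> {"name": "play_rows", "arguments": {
  "plan": [
    {"slide":[-0.05,-0.87,0],"roll":0,"fingers":0.8},
    {"slide":[-0.05,-0.87,0],"roll":0,"fingers":0.8},
    {"slide":[-0.05,-0.87,0],"roll":0,"fingers":0.8},
    {"slide":[-0.05,-0.87,0],"roll":0,"fingers":0.8},
    {"slide":[-0.05,-0.87,0],"roll":0,"fingers":0.8},
    {"slide":[-0.05,-0.87,0],"roll":0,"fingers":0.8},
    {"slide":[-0.05,-0.87,0],"roll":0,"fingers":0.8},
    {"slide":[-0.05,-0.87,0],"roll":0,"fingers":0.8},
    {"slide":[0,0,-0.6],"roll":0,"fingers":0.8},
    {"slide":[0,0,-0.6],"roll":0,"fingers":0.8},
    {"slide":[0,0,0],"roll":0,"fingers":0.8}
  ]
}}

```text
t: 25.62
tool_pos: [0.4688, -0.3721, 0.1028]
orientation: [0.103, 1.573, -0.097]
force: [-0.0, 0.0, 0.1]
opening: 0.0837
```

```bash
python3 - <<'E'
from h import *
st()
b=snap('side','s11')[280:420,230:380]
cv2.imwrite('pics/c12.png',cv2.resize(b,None,fx=4,fy=4)[:,:,::-1])
E
```

```text
t 25.62 pos [ 0.4688 -0.3721  0.1028] x [-0.004  0.004 -1.   ] jawyaw 82.7 F [-0.   0.   0.1] open 0.0837 q6 -2.2 q1 -0.76
```

View pics/c12.png

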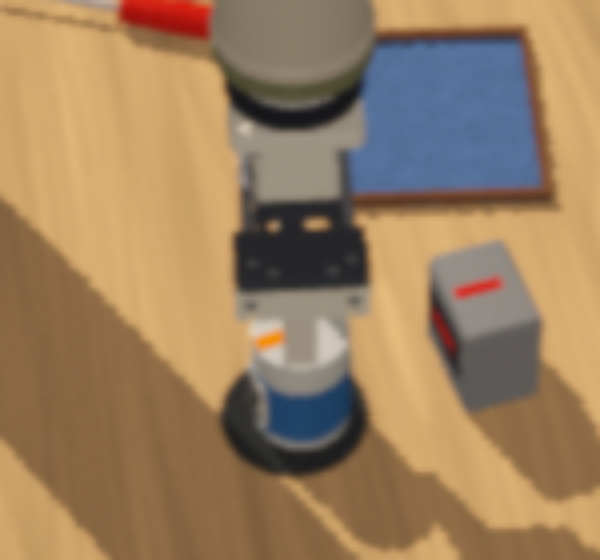

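>>> {"name": "play_rows", "arguments": {
  "plan": [
    {"slide":[0,0,-0.8],"roll":0,"fingers":0.8},
    {"slide":[0,0,-0.8],"roll":0,"fingers":0.8},
    {"slide":[0,0,-0.5],"roll":0,"fingers":0.8},
    {"slide":[0,0,0],"roll":0,"fingers":-1},
    {"slide":[0,0,0],"roll":0,"fingers":-1},
    {"slide":[0,0,0],"roll":0,"fingers":-1},
    {"slide":[0,0,0],"roll":0,"fingers":-1},
    {"slide":[0,0,0],"roll":0,"fingers":-1}
  ],
  "squeeze": 25
}}

```text
t: 26.68
tool_pos: [0.4709, -0.3753, 0.0445]
orientation: [0.1, 1.567, -0.102]
force: [-0.3, 1.1, 5.8]
opening: 0.0578
```

>>> {"name": "play_rows", "arguments": {
  "plan": [
    {"slide":[0,0,0],"roll":-1,"fingers":-1},
    {"slide":[0,0,0],"roll":-1,"fingers":-1},
    {"slide":[0,0,0],"roll":-1,"fingers":-1},
    {"slide":[0,0,0],"roll":-1,"fingers":-1},
    {"slide":[0,0,0],"roll":-1,"fingers":-1},
    {"slide":[0,0,0],"roll":-1,"fingers":-1},
    {"slide":[0,0,0],"roll":-1,"fingers":-1},
    {"slide":[0,0,0],"roll":-1,"fingers":-1},
    {"slide":[0,0,0],"roll":-1,"fingers":-1},
    {"slide":[0,0,0],"roll":-1,"fingers":-1},
    {"slide":[0,0,0],"roll":-1,"fingers":-1},
    {"slide":[0,0,0],"roll":-1,"fingers":-1},
    {"slide":[0,0,0],"roll":-1,"fingers":-1},
    {"slide":[0,0,0],"roll":-1,"fingers":-1},
    {"slide":[0,0,0],"roll":-1,"fingers":-1},
    {"slide":[0,0,0],"roll":-1,"fingers":-1},
    {"slide":[0,0,0],"roll":-1,"fingers":-1},
    {"slide":[0,0,0],"roll":-1,"fingers":-1},
    {"slide":[0,0,0],"roll":-1,"fingers":-1}
  ]
}}

```text
t: 29.05
tool_pos: [0.4702, -0.3755, 0.0444]
orientation: [2.027, 0.363, -2.027]
force: [-3.8, 0.7, 8.9]
opening: 0.0576
```

>>> {"name": "play_rows", "arguments": {
  "plan": [
    {"slide":[0,0,0],"roll":-1,"fingers":-1},
    {"slide":[0,0,0],"roll":-1,"fingers":-1},
    {"slide":[0,0,0],"roll":-1,"fingers":-1},
    {"slide":[0,0,0],"roll":-0.9,"fingers":-1},
    {"slide":[0,0,0],"roll":0,"fingers":-1},
    {"slide":[0,0,0],"roll":0,"fingers":-1},
    {"slide":[0,0,0],"roll":0,"fingers":-1}
  ]
}}

```text
t: 29.92
tool_pos: [0.4707, -0.3753, 0.0445]
orientation: [-2.127, 0.198, 2.124]
force: [-1.0, -0.0, 6.9]
opening: 0.0575
```

```bash
python3 - <<'E'
from h import *
st()
b=snap('side','s12')[280:420,230:380]
cv2.imwrite('pics/c13.png',cv2.resize(b,None,fx=4,fy=4)[:,:,::-1])
E
```

```text
t 29.93 pos [ 0.4707 -0.3753  0.0445] x [ 0.001 -0.001 -1.   ] jawyaw -100.6 F [-1.  -0.   6.9] open 0.0575 q6 1.0 q1 -0.76
```

View pics/c13.png

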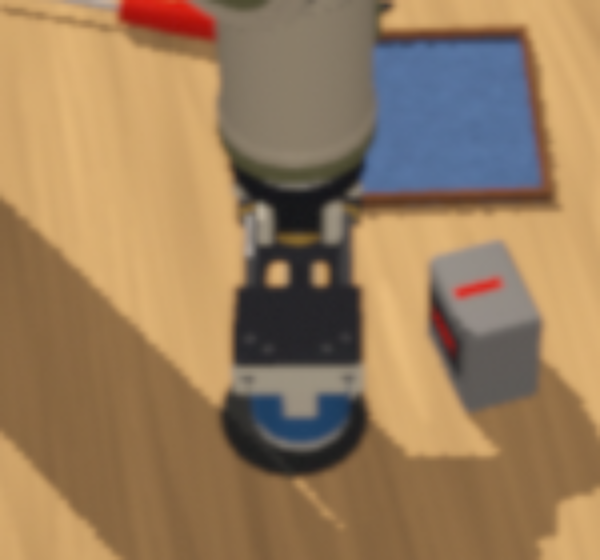

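>>> {"name": "play_rows", "arguments": {
  "plan": [
    {"slide":[0,0,0],"roll":0,"fingers":0.5},
    {"slide":[0,0,0],"roll":0,"fingers":0.8},
    {"slide":[0,0,0],"roll":0,"fingers":0.8},
    {"slide":[0,0,0.9],"roll":0,"fingers":0.8},
    {"slide":[0,0,0.9],"roll":0,"fingers":0.8},
    {"slide":[0,0,0.9],"roll":0,"fingers":0.8},
    {"slide":[0,0,0.9],"roll":0,"fingers":0.8},
    {"slide":[0,0.9,0.2],"roll":0,"fingers":0.8},
    {"slide":[0,0.9,0],"roll":0,"fingers":0.8},
    {"slide":[0,0.9,0],"roll":0,"fingers":0.8},
    {"slide":[0,0.9,0],"roll":0,"fingers":0.5},
    {"slide":[0,0.9,0],"roll":0,"fingers":0.2},
    {"slide":[0,0.9,0],"roll":0,"fingers":0.2},
    {"slide":[0,0.9,0],"roll":0,"fingers":0.2},
    {"slide":[0,0.9,0],"roll":0,"fingers":0.2},
    {"slide":[0,0.9,0],"roll":0,"fingers":0.2},
    {"slide":[0,0.9,0],"roll":0,"fingers":0.2},
    {"slide":[0,0.9,0],"roll":0,"fingers":0.2},
    {"slide":[0,0.9,0],"roll":0,"fingers":0.2}
  ]
}}

```text
t: 32.35
tool_pos: [0.47, -0.0498, 0.157]
orientation: [-2.125, 0.197, 2.125]
force: [0.3, 0.3, -0.9]
opening: 0.056
```

```bash
python3 - <<'E'
from h import *
st()
a=snap('top','t13');b=snap('side','s13')
a=a[230:330,460:560];b=b[330:410,270:370]
cv2.imwrite('pics/c14.png',np.hstack([cv2.resize(a,(400,400),interpolation=cv2.INTER_CUBIC),cv2.resize(b,(400,400),interpolation=cv2.INTER_CUBIC)])[:,:,::-1])
E
```

```text
t 32.35 pos [ 0.47   -0.0498  0.157 ] x [-0. -0. -1.] jawyaw -100.6 F [ 0.3  0.3 -0.9] open 0.056 q6 1.54 q1 -0.21
```

View pics/c14.png

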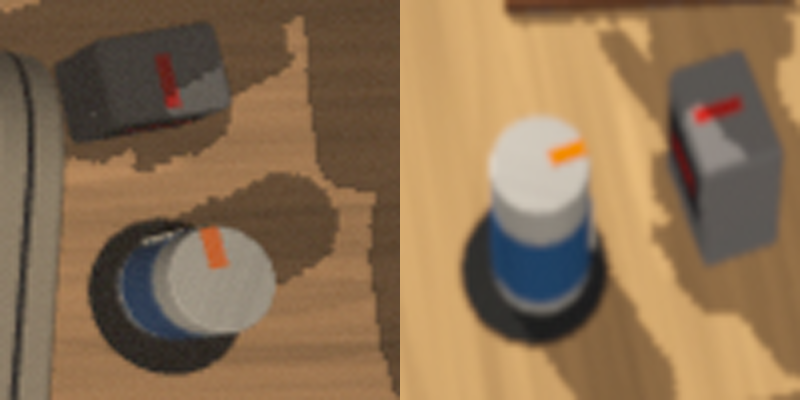

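View pics/t13.png

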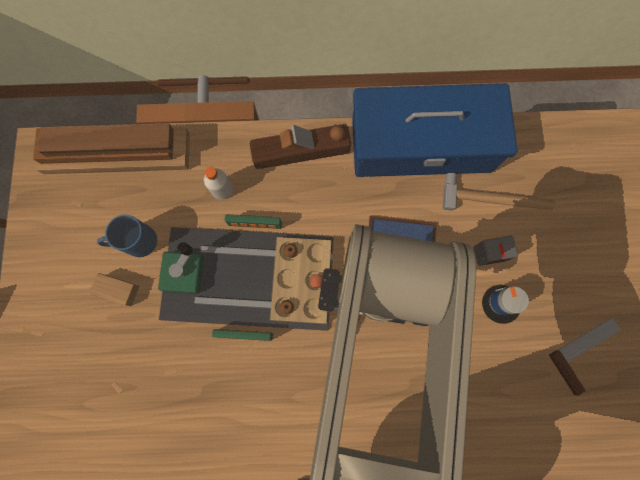

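```bash
cat > ang.py <<'E'
from h import *
import sys
def run(sfx):
    for cam,roi in(('top',(230,330,455,560)),('side',(330,410,270,340))):
        im=cv2.imread(f'pics/{cam}{sfx}.png') if 0 else cv2.imread(f'pics/{cam[0]}{sfx}.png')
        r0,r1,c0,c1=roi;h=cv2.cvtColor(im,cv2.COLOR_BGR2HSV).astype(int)[r0:r1,c0:c1]
        def pts(m,k):
            n,l,s,ce=cv2.connectedComponentsWithStats(m.astype(np.uint8));o=np.argsort(-s[1:,4])[:k]+1
            yx=np.argwhere(np.isin(l,o));return yx[:,::-1]+[c0,r0]
        orange=(h[...,0]>5)&(h[...,0]<=18)&(h[...,1]>170)&(h[...,2]>150)
        p=pts(orange,1);W=np.array([onz(cam,q,.077)[:2] for q in p]);m=W.mean(0)
        u,s,v=np.linalg.svd(W-m);d=v[0];
        d=d if d[0]>0 else -d
        print(cam,'orange n',len(p),'mean',m.round(4),'pca deg',np.degrees(np.arctan2(d[1],d[0])).round(1),s.round(4))
        lid=(h[...,1]<40)&(h[...,2]>120)
        q=pts(lid|orange,1);hull=cv2.convexHull(q.astype(np.int32))[:,0]
        W2=np.array([onz(cam,a,.077)[:2] for a in hull])
        (cx,cy),r=cv2.minEnclosingCircle((W2*1000).astype(np.float32))
        c=np.array([cx,cy])/1000;d=m-c
        print('  lid circ',c.round(4),'r',round(r,1),'mean-lid deg',np.degrees(np.arctan2(d[1],d[0])).round(1),np.linalg.norm(d).round(4))
        red=((h[...,0]<5)|(h[...,0]>172))&(h[...,1]>150)&(h[...,2]>70)
        if cam=='top':
            p=pts(red,1);W=np.array([onz(cam,q,.0725)[:2] for q in p]);m2=W.mean(0);u,s,v=np.linalg.svd(W-m2);d=v[0]*np.sign(v[0][0])
            print('  redline',len(p),m2.round(4),np.degrees(np.arctan2(d[1],d[0])).round(1),s.round(4))
run(sys.argv[1])
E
python3 ang.py 13; python3 ang.py 1
```

```text
top orange n 34 mean [ 0.4875 -0.3742] pca deg 7.4 [0.034  0.0126]
  lid circ [ 0.4872 -0.3733] r 10.0 mean-lid deg -72.2 0.0009
  redline 39 [ 0.5796 -0.3619] 6.7 [0.054  0.0124]
side orange n 18 mean [ 0.4872 -0.3703] pca deg 7.5 [0.0239 0.0079]
  lid circ [ 0.4672 -0.3834] r 35.4 mean-lid deg 33.1 0.0239
top orange n 33 mean [ 0.454  -0.3803] pca deg 13.9 [0.0324 0.0125]
  lid circ [ 0.4538 -0.38  ] r 9.7 mean-lid deg -61.6 0.0004
  redline 45 [ 0.5792 -0.3619] 8.0 [0.0564 0.0146]
side orange n 17 mean [ 0.4529 -0.377 ] pca deg 12.8 [0.0215 0.0073]
  lid circ [ 0.4623 -0.3829] r 38.2 mean-lid deg 147.9 0.011
```

```bash
python3 - <<'E'
from h import *
im=cv2.imread('pics/t10.png')[225:300,150:230];cv2.imwrite('pics/c15.png',cv2.resize(im,None,fx=7,fy=7,interpolation=cv2.INTER_CUBIC))
im=cv2.imread('pics/s8.png')[170:220,270:330];cv2.imwrite('pics/c16.png',cv2.resize(im,None,fx=9,fy=9,interpolation=cv2.INTER_CUBIC))
E
```

```text
(no output)
```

View pics/c15.png

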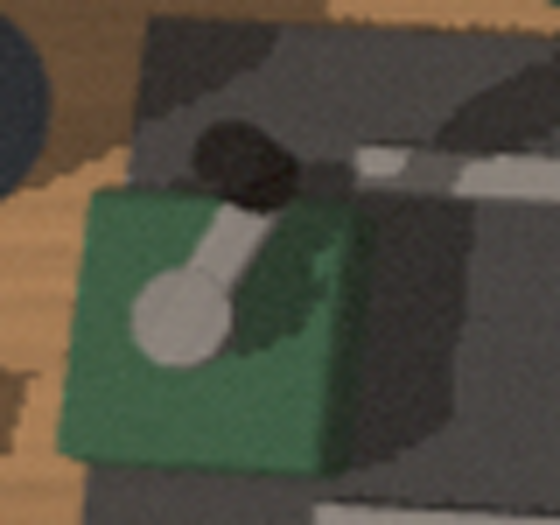

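View pics/c16.png

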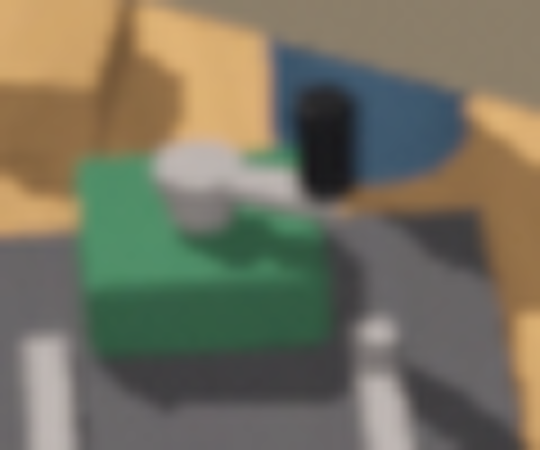

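```bash
python3 - <<'E'
from h import *
g1=(183.1,247.9);s1=(306.3,181.4)
print(onz('top',g1,.106),onz('side',s1,.106),tri(g1,s1))
print(onz('top',(187.4,250),.066),onz('side',(306.3,190),.066),tri((187.4,250),(306.3,190)))
print(tri((176,270.4),(292.2,188.3)),onz('top',(176,270.4),.07),onz('side',(292.2,188.3),.07))
# gearbox top corners z.044
z=lambda u,v:(150+u/7,225+v/7)
print(*[onz('top',z(*u),.044) for u in[(97,190),(355,197),(325,470),(62,455)]])
E
```

```text
[0.5997989  0.33207644 0.106     ] [0.60324414 0.33176802 0.106     ] (array([0.60165544, 0.33228629, 0.10539351]), np.float64(0.0033953169858386843))
[0.60297218 0.3350083  0.066     ] [0.60463451 0.34144864 0.066     ] (array([0.60254671, 0.3333362 , 0.07146115]), np.float64(0.0013227519383675554))
(array([0.5590792 , 0.35856792, 0.066913  ]), np.float64(0.0028950031213484)) [0.55714204 0.35755756 0.07      ] [0.5598824  0.35421795 0.07      ]
[0.6041195  0.39541748 0.044     ] [0.59912681 0.31114958 0.044     ] [0.51049767 0.31866032 0.044     ] [0.51794146 0.40314229 0.044     ]
```

```bash
python3 - <<'E'
from h import *
z1=lambda u,v:(90+u/3.2,200+v/3.2)
print(tri(z1(108,100),(311,161)), onz('top',(139.4,239.6),0),onz('side',(311.5,183.6),0))
im=cv2.imread('pics/s0.png') if 0 else cv2.imread('pics/side0.png')[140:210,270:350];cv2.imwrite('pics/c17.png',cv2.resize(im,None,fx=7,fy=7,interpolation=cv2.INTER_CUBIC))
E
```

```text
(array([0.64329134, 0.46525194, 0.09806067]), np.float64(0.0013916292609367125)) [0.64537196 0.47137831 0.        ] [0.64698046 0.47391807 0.        ]
```

View pics/c17.png

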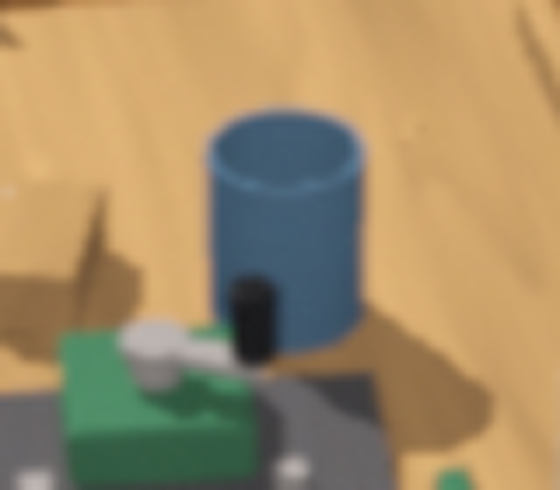

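>>> {"name": "play_rows", "arguments": {
  "plan": [
    {"slide":[0.31,0.91,0],"roll":0,"fingers":0.1},
    {"slide":[0.31,0.91,0],"roll":0,"fingers":0.1},
    {"slide":[0.31,0.91,0],"roll":0,"fingers":0.1},
    {"slide":[0.31,0.91,0],"roll":0,"fingers":0.1},
    {"slide":[0.31,0.91,0],"roll":0,"fingers":0.1},
    {"slide":[0.31,0.91,0],"roll":0,"fingers":0.1},
    {"slide":[0.31,0.91,0],"roll":0,"fingers":0.1},
    {"slide":[0.31,0.91,0],"roll":0,"fingers":0.1},
    {"slide":[0.31,0.91,0],"roll":0,"fingers":0.1},
    {"slide":[0.31,0.91,0],"roll":0,"fingers":0.1},
    {"slide":[0.32,0.91,0],"roll":0,"fingers":0.1},
    {"slide":[0.32,0.91,0],"roll":0,"fingers":0.1},
    {"slide":[0.32,0.91,0],"roll":0,"fingers":0.1},
    {"slide":[0.32,0.79,0],"roll":0,"fingers":0.1},
    {"slide":[0,0,-0.8],"roll":0,"fingers":0.1},
    {"slide":[0,0,-0.2],"roll":0,"fingers":0.1},
    {"slide":[0,0,0],"roll":0,"fingers":0.1}
  ]
}}

```text
t: 34.58
tool_pos: [0.6013, 0.327, 0.1263]
orientation: [-2.123, 0.198, 2.126]
force: [-1.0, -0.8, -0.3]
opening: 0.0507
```

```bash
python3 - <<'E'
from h import *
st()
b=snap('side','s14')[120:280,240:400]
cv2.imwrite('pics/c18.png',cv2.resize(b,None,fx=3.7,fy=3.7,interpolation=cv2.INTER_CUBIC)[:,:,::-1])
E
```

```text
t 34.58 pos [0.6013 0.327  0.1263] x [-0.002 -0.001 -1.   ] jawyaw -100.6 F [-1.  -0.8 -0.3] open 0.0507 q6 2.18 q1 0.42
```

View pics/c18.png

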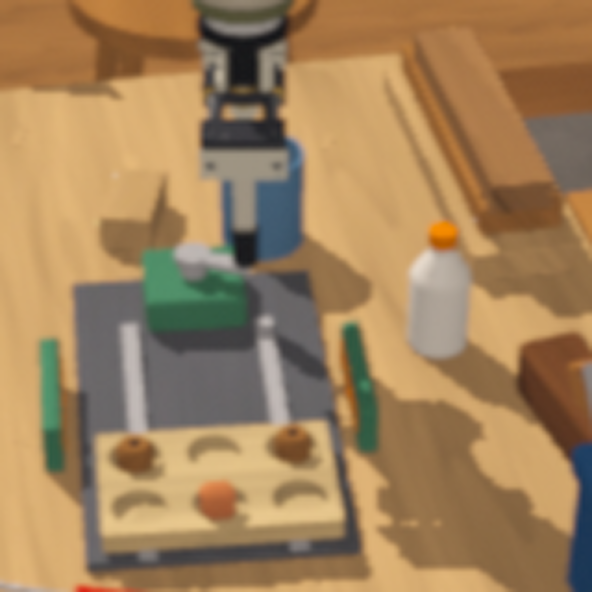

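>>> {"name": "play_rows", "arguments": {
  "plan": [
    {"slide":[0,0.13,-0.7],"roll":0,"fingers":0.1},
    {"slide":[0,0,-0.7],"roll":0,"fingers":0.1},
    {"slide":[0,0,-0.35],"roll":0,"fingers":0.1},
    {"slide":[0,0,0],"roll":0,"fingers":0.1},
    {"slide":[0,0,0],"roll":0,"fingers":-1},
    {"slide":[0,0,0],"roll":0,"fingers":-1},
    {"slide":[0,0,0],"roll":0,"fingers":-1},
    {"slide":[0,0,0],"roll":0,"fingers":-1},
    {"slide":[0,0,0],"roll":0,"fingers":-1}
  ],
  "squeeze": 25
}}

```text
t: 35.75
tool_pos: [0.602, 0.3328, 0.0756]
orientation: [-2.126, 0.194, 2.123]
force: [0.5, 4.4, 4.0]
opening: 0.0236
```

```bash
cat > crank.py <<'E'
from h import *
import sys
def rows(c,n,step,th=None,r=.05):
    c=np.array(c);p=robot.read_state()['tool_pos'][:2]
    if th is None: th=np.degrees(np.arctan2(*(p-c)[::-1]))
    print('r',np.linalg.norm(p-c).round(4),'th',round(th,1))
    cur=p.copy();out=[]
    for k in range(1,n+1):
        a=np.radians(th-step*k);t=c+r*np.array([np.cos(a),np.sin(a)])
        d=np.round((t-cur)/.03,2);cur=cur+d*.03;out.append(d.tolist())
    print(out)
rows(eval(sys.argv[1]),int(sys.argv[2]),float(sys.argv[3]))
E
python3 crank.py "(.5585,.357)" 10 18
```

```text
r 0.0498 th -29.1
[[-0.32, -0.41], [-0.43, -0.29], [-0.5, -0.15], [-0.52, 0.02], [-0.49, 0.18], [-0.41, 0.32], [-0.29, 0.44], [-0.15, 0.5], [0.02, 0.52], [0.18, 0.49]]
```

First half-turn, then check force.

>>> {"name": "play_rows", "arguments": {
  "plan": [
    {"slide":[-0.32,-0.41,0],"roll":0,"fingers":-1},
    {"slide":[-0.43,-0.29,0],"roll":0,"fingers":-1},
    {"slide":[-0.5,-0.15,0],"roll":0,"fingers":-1},
    {"slide":[-0.52,0.02,0],"roll":0,"fingers":-1},
    {"slide":[-0.49,0.18,0],"roll":0,"fingers":-1}
  ]
}}

```text
t: 36.38
tool_pos: [0.5362, 0.3171, 0.0759]
orientation: [-2.129, 0.185, 2.113]
force: [20.3, 26.5, -16.6]
opening: 0.0236
```

```bash
python3 - <<'E'
from h import *
st()
b=snap('side','s15')[120:280,240:400]
cv2.imwrite('pics/c19.png',cv2.resize(b,None,fx=3.7,fy=3.7,interpolation=cv2.INTER_CUBIC)[:,:,::-1])
E
python3 crank.py "(.5585,.357)" 5 18
```

```text
t 36.38 pos [0.5362 0.3171 0.0759] x [ 0.008  0.009 -1.   ] jawyaw -100.5 F [ 20.3  26.5 -16.6] open 0.0236 q6 2.2 q1 0.45
r 0.0457 th -121.0
[[-0.47, 0.21], [-0.28, 0.45], [-0.12, 0.5], [0.03, 0.52], [0.2, 0.48]]
```

View pics/c19.png

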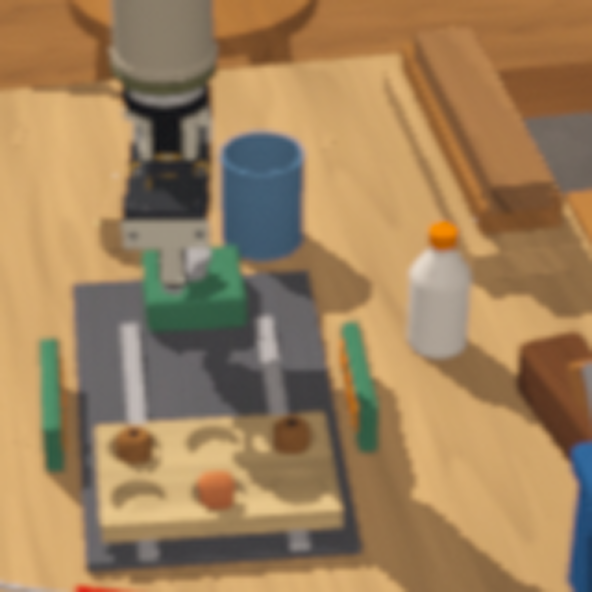

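```bash
cat > crank.py <<'E'
from h import *
import sys
# args: axis, cmd pos, start th (actual), n, step
def rows(c,cmd,n,step,r=.05):
    c=np.array(c);p=robot.read_state()['tool_pos'][:2]
    th=np.degrees(np.arctan2(*(p-c)[::-1]))
    print('r',np.linalg.norm(p-c).round(4),'th',round(th,1))
    cur=np.array(cmd,float);out=[]
    for k in range(1,n+1):
        a=np.radians(th-step*k);t=c+r*np.array([np.cos(a),np.sin(a)])
        d=np.round((t-cur)/.03,2);cur=cur+d*.03;out.append(d.tolist())
    print(out,'end cmd',cur.round(4))
rows(eval(sys.argv[1]),eval(sys.argv[2]),int(sys.argv[3]),float(sys.argv[4]))
E
python3 crank.py "(.5605,.361)" "(.5342,.3133)" 6 18
```

```text
r 0.0502 th -120.6
[[-0.37, 0.49], [-0.28, 0.44], [-0.13, 0.5], [0.03, 0.52], [0.19, 0.49], [0.34, 0.4]] end cmd [0.5276 0.3985]
```

>>> {"name": "play_rows", "arguments": {
  "plan": [
    {"slide":[-0.37,0.49,0],"roll":0,"fingers":-1},
    {"slide":[-0.28,0.44,0],"roll":0,"fingers":-1},
    {"slide":[-0.13,0.5,0],"roll":0,"fingers":-1}
  ]
}}

```text
t: 36.8
tool_pos: [0.5108, 0.3541, 0.0758]
orientation: [-2.127, 0.2, 2.124]
force: [2.2, -5.5, 4.8]
opening: 0.0233
```

>>> {"name": "play_rows", "arguments": {
  "plan": [
    {"slide":[0.03,0.52,0],"roll":0,"fingers":-1},
    {"slide":[0.19,0.49,0],"roll":0,"fingers":-1},
    {"slide":[0.34,0.4,0],"roll":0,"fingers":-1}
  ]
}}

```text
t: 37.17
tool_pos: [0.5261, 0.398, 0.0757]
orientation: [-2.124, 0.197, 2.127]
force: [-4.9, -2.1, 10.2]
opening: 0.0236
```

```bash
python3 -c "
from h import *
st()"; python3 crank.py "(.5605,.361)" "(.5276,.3985)" 10 18
```

```text
t 37.17 pos [0.5261 0.398  0.0757] x [-0.002 -0.001 -1.   ] jawyaw -100.5 F [-4.9 -2.1 10.2] open 0.0236 q6 2.32 q1 0.57
r 0.0505 th 132.9
[[0.39, 0.26], [0.51, 0.14], [0.52, -0.01], [0.49, -0.18], [0.41, -0.32], [0.29, -0.44], [0.14, -0.5], [-0.02, -0.52], [-0.18, -0.49], [-0.32, -0.41]] end cmd [0.5945 0.3244]
```

>>> {"name": "play_rows", "arguments": {
  "plan": [
    {"slide":[0.39,0.26,0],"roll":0,"fingers":-1},
    {"slide":[0.51,0.14,0],"roll":0,"fingers":-1},
    {"slide":[0.52,-0.01,0],"roll":0,"fingers":-1},
    {"slide":[0.49,-0.18,0],"roll":0,"fingers":-1},
    {"slide":[0.41,-0.32,0],"roll":0,"fingers":-1}
  ]
}}

```text
t: 37.8
tool_pos: [0.597, 0.3957, 0.0758]
orientation: [-2.125, 0.193, 2.124]
force: [-4.0, 2.6, 7.1]
opening: 0.0238
```

>>> {"name": "play_rows", "arguments": {
  "plan": [
    {"slide":[0.29,-0.44,0],"roll":0,"fingers":-1},
    {"slide":[0.14,-0.5,0],"roll":0,"fingers":-1},
    {"slide":[-0.02,-0.52,0],"roll":0,"fingers":-1},
    {"slide":[-0.18,-0.49,0],"roll":0,"fingers":-1},
    {"slide":[-0.32,-0.41,0],"roll":0,"fingers":-1}
  ]
}}

```text
t: 38.42
tool_pos: [0.5943, 0.3244, 0.0757]
orientation: [-2.125, 0.194, 2.123]
force: [-3.1, 11.8, 6.0]
opening: 0.0233
```

```bash
python3 - <<'E'
from h import *
st()
b=snap('side','s16')[120:280,240:400]
cv2.imwrite('pics/c20.png',cv2.resize(b,None,fx=3.7,fy=3.7,interpolation=cv2.INTER_CUBIC)[:,:,::-1])
E
python3 crank.py "(.5605,.361)" "(.5945,.3244)" 20 18
```

```text
t 38.42 pos [0.5943 0.3244 0.0757] x [ 0.001  0.002 -1.   ] jawyaw -100.6 F [-3.1 11.8  6. ] open 0.0233 q6 2.18 q1 0.42
r 0.0497 th -49.0
[[-0.48, -0.31], [-0.51, -0.13], [-0.52, 0.04], [-0.48, 0.19], [-0.4, 0.34], [-0.28, 0.44], [-0.12, 0.5], [0.03, 0.52], [0.2, 0.49], [0.33, 0.4], [0.45, 0.27], [0.5, 0.13], [0.52, -0.04], [0.49, -0.19], [0.39, -0.34], [0.28, -0.44], [0.13, -0.5], [-0.04, -0.52], [-0.19, -0.49], [-0.34, -0.4]] end cmd [0.5933 0.3232]
```

View pics/c20.png

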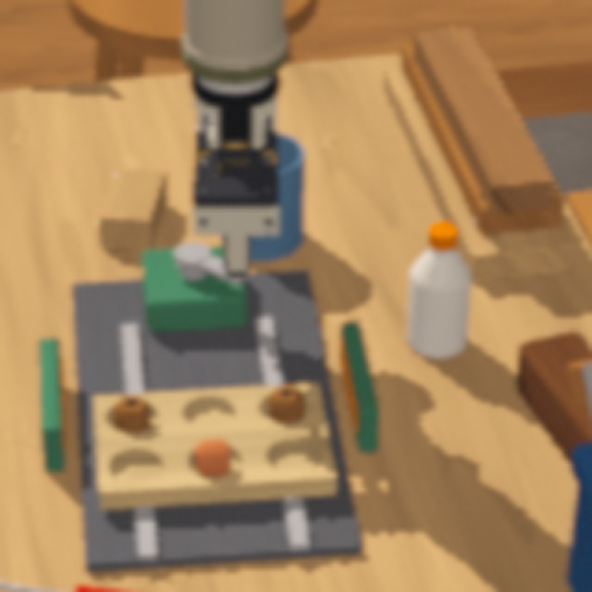

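>>> {"name": "play_rows", "arguments": {
  "plan": [
    {"slide":[-0.48,-0.3,0],"roll":0,"fingers":-1},
    {"slide":[-0.51,-0.13,0],"roll":0,"fingers":-1},
    {"slide":[-0.52,0.04,0],"roll":0,"fingers":-1},
    {"slide":[-0.48,0.19,0],"roll":0,"fingers":-1},
    {"slide":[-0.4,0.34,0],"roll":0,"fingers":-1},
    {"slide":[-0.28,0.44,0],"roll":0,"fingers":-1},
    {"slide":[-0.12,0.5,0],"roll":0,"fingers":-1},
    {"slide":[0.03,0.52,0],"roll":0,"fingers":-1},
    {"slide":[0.2,0.49,0],"roll":0,"fingers":-1},
    {"slide":[0.33,0.4,0],"roll":0,"fingers":-1}
  ]
}}

```text
t: 39.72
tool_pos: [0.5264, 0.3983, 0.0757]
orientation: [-2.124, 0.197, 2.127]
force: [-3.9, -3.2, 10.0]
opening: 0.0237
```

>>> {"name": "play_rows", "arguments": {
  "plan": [
    {"slide":[0.45,0.27,0],"roll":0,"fingers":-1},
    {"slide":[0.5,0.13,0],"roll":0,"fingers":-1},
    {"slide":[0.52,-0.04,0],"roll":0,"fingers":-1},
    {"slide":[0.49,-0.19,0],"roll":0,"fingers":-1},
    {"slide":[0.39,-0.34,0],"roll":0,"fingers":-1},
    {"slide":[0.28,-0.44,0],"roll":0,"fingers":-1},
    {"slide":[0.13,-0.5,0],"roll":0,"fingers":-1},
    {"slide":[-0.04,-0.52,0],"roll":0,"fingers":-1},
    {"slide":[-0.19,-0.49,0],"roll":0,"fingers":-1},
    {"slide":[-0.34,-0.4,0],"roll":0,"fingers":-1}
  ]
}}

```text
t: 40.98
tool_pos: [0.5932, 0.3234, 0.0758]
orientation: [-2.125, 0.194, 2.122]
force: [-2.7, 10.7, 4.8]
opening: 0.0237
```

```bash
python3 - <<'E'
from h import *
st()
b=snap('side','s17')[120:280,240:400]
cv2.imwrite('pics/c21.png',cv2.resize(b,None,fx=3.7,fy=3.7,interpolation=cv2.INTER_CUBIC)[:,:,::-1])
E
python3 crank.py "(.5605,.361)" "(.5933,.3235)" 10 12
```

```text
t 40.98 pos [0.5932 0.3234 0.0758] x [ 0.001  0.002 -1.   ] jawyaw -100.6 F [-2.7 10.7  4.8] open 0.0237 q6 2.18 q1 0.42
r 0.0497 th -50.7
[[-0.33, -0.23], [-0.32, -0.13], [-0.35, -0.05], [-0.35, 0.01], [-0.33, 0.09], [-0.31, 0.16], [-0.28, 0.22], [-0.22, 0.26], [-0.16, 0.31], [-0.09, 0.34]] end cmd [0.5111 0.3529]
```

View pics/c21.png

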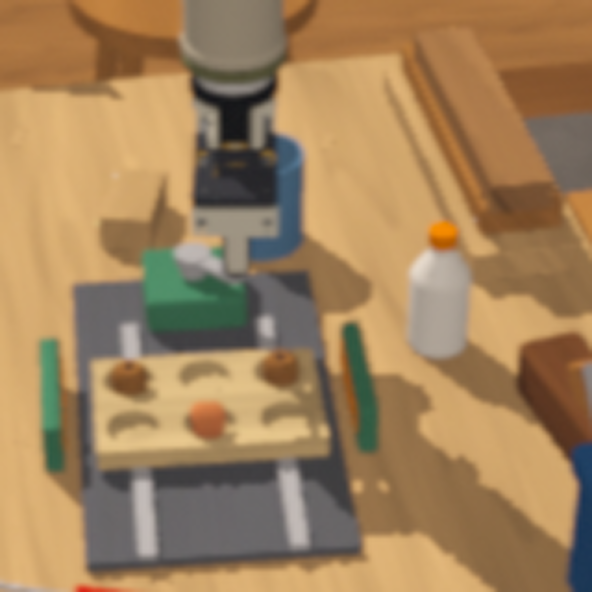

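>>> {"name": "play_rows", "arguments": {
  "plan": [
    {"slide":[-0.33,-0.23,0],"roll":0,"fingers":-1},
    {"slide":[-0.32,-0.13,0],"roll":0,"fingers":-1},
    {"slide":[-0.35,-0.05,0],"roll":0,"fingers":-1},
    {"slide":[-0.35,0.01,0],"roll":0,"fingers":-1},
    {"slide":[-0.33,0.09,0],"roll":0,"fingers":-1},
    {"slide":[-0.31,0.16,0],"roll":0,"fingers":-1},
    {"slide":[-0.28,0.22,0],"roll":0,"fingers":-1},
    {"slide":[-0.22,0.26,0],"roll":0,"fingers":-1},
    {"slide":[0,0,0],"roll":0,"fingers":-1}
  ]
}}

```text
t: 42.15
tool_pos: [0.5192, 0.3329, 0.0758]
orientation: [-2.128, 0.195, 2.122]
force: [3.4, 3.2, 3.8]
opening: 0.0237
```

```bash
python3 - <<'E'
from h import *
st()
E
python3 crank.py "(.5605,.361)" "(.5186,.3334)" 10 6
```

```text
t 42.15 pos [0.5192 0.3329 0.0758] x [ 0.003  0.001 -1.   ] jawyaw -100.5 F [3.4 3.2 3.8] open 0.0237 q6 2.24 q1 0.49
r 0.0499 th -145.7
[[-0.07, 0.13], [-0.08, 0.16], [-0.05, 0.16], [-0.04, 0.17], [-0.03, 0.18], [0.0, 0.17], [0.02, 0.17], [0.03, 0.18], [0.05, 0.16], [0.07, 0.16]] end cmd [0.5156 0.3826]
```

Now small steps (6°), checking the force for the stop.

>>> {"name": "play_rows", "arguments": {
  "plan": [
    {"slide":[-0.07,0.13,0],"roll":0,"fingers":-1},
    {"slide":[-0.08,0.16,0],"roll":0,"fingers":-1},
    {"slide":[-0.05,0.16,0],"roll":0,"fingers":-1},
    {"slide":[0,0,0],"roll":0,"fingers":-1}
  ]
}}

```text
t: 42.65
tool_pos: [0.5129, 0.3455, 0.0757]
orientation: [-2.126, 0.197, 2.123]
force: [-0.2, -1.8, 8.7]
opening: 0.0233
```

>>> {"name": "play_rows", "arguments": {
  "plan": [
    {"slide":[-0.04,0.17,0],"roll":0,"fingers":-1},
    {"slide":[-0.03,0.18,0],"roll":0,"fingers":-1},
    {"slide":[0,0,0],"roll":0,"fingers":-1}
  ]
}}

```text
t: 43.02
tool_pos: [0.5106, 0.356, 0.0757]
orientation: [-2.126, 0.198, 2.124]
force: [0.8, -2.5, 8.8]
opening: 0.0236
```

>>> {"name": "play_rows", "arguments": {
  "plan": [
    {"slide":[0,0.17,0],"roll":0,"fingers":-1},
    {"slide":[0,0,0],"roll":0,"fingers":-1}
  ]
}}

```text
t: 43.28
tool_pos: [0.5103, 0.361, 0.0757]
orientation: [-2.125, 0.198, 2.125]
force: [-0.4, -2.2, 10.0]
opening: 0.0234
```

>>> {"name": "play_rows", "arguments": {
  "plan": [
    {"slide":[0.02,0.17,0],"roll":0,"fingers":-1},
    {"slide":[0,0,0],"roll":0,"fingers":-1}
  ]
}}

```text
t: 43.52
tool_pos: [0.5105, 0.3659, 0.0757]
orientation: [-2.125, 0.198, 2.126]
force: [-2.8, -3.5, 10.8]
opening: 0.0241
```

```bash
python3 - <<'E'
from h import *
st()
b=snap('side','s18')[120:280,240:400]
cv2.imwrite('pics/c22.png',cv2.resize(b,None,fx=3.7,fy=3.7,interpolation=cv2.INTER_CUBIC)[:,:,::-1])
E
```

```text
t 43.52 pos [0.5105 0.3659 0.0757] x [-0.001 -0.002 -1.   ] jawyaw -100.6 F [-2.8 -3.5 10.8] open 0.0241 q6 2.3 q1 0.54
```

View pics/c22.png

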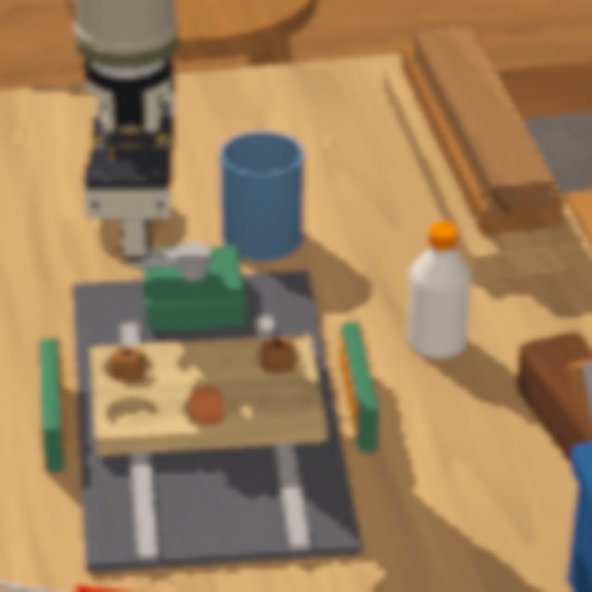

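>>> {"name": "play_rows", "arguments": {
  "plan": [
    {"slide":[0.03,0.18,0],"roll":0,"fingers":-1},
    {"slide":[0,0,0],"roll":0,"fingers":-1}
  ]
}}

```text
t: 43.82
tool_pos: [0.5106, 0.3666, 0.0754]
orientation: [-2.125, 0.209, 2.132]
force: [-9.9, -25.6, 23.6]
opening: 0.0235
```

>>> {"name": "play_rows", "arguments": {
  "plan": [
    {"slide":[0.05,0.16,0],"roll":0,"fingers":-1},
    {"slide":[0,0,0],"roll":0,"fingers":-1}
  ]
}}

```text
t: 44.08
tool_pos: [0.5125, 0.3668, 0.0753]
orientation: [-2.128, 0.219, 2.135]
force: [-11.2, -44.8, 31.2]
opening: 0.0237
```

>>> {"name": "play_rows", "arguments": {
  "plan": [
    {"slide":[0.07,0.16,0],"roll":0,"fingers":-1},
    {"slide":[0,0,0],"roll":0,"fingers":-1}
  ]
}}

```text
t: 44.32
tool_pos: [0.5149, 0.3706, 0.0752]
orientation: [-2.128, 0.221, 2.135]
force: [-10.7, -48.0, 31.9]
opening: 0.0319
```

>>> {"name": "play_rows", "arguments": {
  "plan": [
    {"slide":[-0.08,-0.32,0],"roll":0,"fingers":-1},
    {"slide":[0,0,0],"roll":0,"fingers":-1}
  ]
}}

```text
t: 44.58
tool_pos: [0.5138, 0.3658, 0.0755]
orientation: [-2.128, 0.209, 2.127]
force: [-0.9, -25.5, 17.5]
opening: 0.0237
```

```bash
python3 - <<'E'
from h import *
st()
b=snap('side','s19')[120:280,240:400]
cv2.imwrite('pics/c23.png',cv2.resize(b,None,fx=3.7,fy=3.7,interpolation=cv2.INTER_CUBIC)[:,:,::-1])
E
```

```text
t 44.58 pos [0.5138 0.3658 0.0755] x [-0.    -0.009 -1.   ] jawyaw -100.7 F [ -0.9 -25.5  17.5] open 0.0237 q6 2.3 q1 0.54
```

View pics/c23.png

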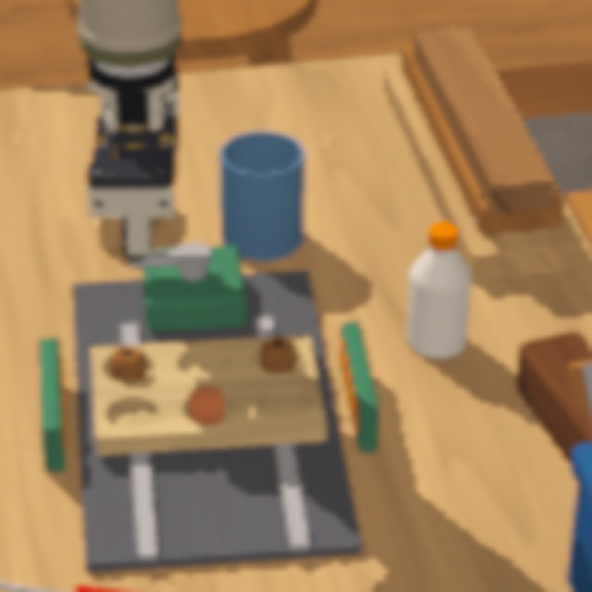

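>>> {"name": "play_rows", "arguments": {
  "plan": [
    {"slide":[0,-0.12,0],"roll":0,"fingers":-1},
    {"slide":[0,0,0],"roll":0,"fingers":0},
    {"slide":[0,0,0],"roll":0,"fingers":0.1},
    {"slide":[0,0,0],"roll":0,"fingers":0.1},
    {"slide":[0,0,0.6],"roll":0,"fingers":0.1},
    {"slide":[0,0,0.9],"roll":0,"fingers":0.1},
    {"slide":[0,0,0.9],"roll":0,"fingers":0.1},
    {"slide":[0,0,0.9],"roll":0,"fingers":0.1},
    {"slide":[0,0,0.9],"roll":0,"fingers":0.1},
    {"slide":[-0.8,0.6,0.3],"roll":0,"fingers":0.1},
    {"slide":[-0.8,0.6,0],"roll":0,"fingers":0.1},
    {"slide":[-0.8,0.6,0],"roll":0,"fingers":0.1},
    {"slide":[-0.8,0.6,0],"roll":0,"fingers":0.1},
    {"slide":[-0.8,0.6,0],"roll":0,"fingers":0.1},
    {"slide":[-0.8,0.6,0],"roll":0,"fingers":0.1},
    {"slide":[-0.8,0.6,0],"roll":0,"fingers":0.1},
    {"slide":[-0.8,0.6,0],"roll":0,"fingers":0.1},
    {"slide":[-0.8,0.6,0],"roll":0,"fingers":0.1},
    {"slide":[0,0,0],"roll":0,"fingers":0.1}
  ]
}}

```text
t: 47.0
tool_pos: [0.3106, 0.52, 0.2095]
orientation: [-2.118, 0.151, 2.155]
force: [0.8, -0.2, -0.7]
opening: 0.0513
```

```bash
python3 - <<'E'
from h import *
st()
a=snap('top','t20');b=snap('side','s20')
cv2.imwrite('pics/c24.png',cv2.resize(b[140:410,220:440],None,fx=2.2,fy=2.2,interpolation=cv2.INTER_CUBIC)[:,:,::-1])
# red line / crank
z=cv2.resize(a[200:350,90:340],None,fx=3.2,fy=3.2,interpolation=cv2.INTER_CUBIC);cv2.imwrite('pics/c25.png',z[:,:,::-1])
E
python3 ang.py 20
```

```text
t 47.0 pos [0.3106 0.52   0.2095] x [-0.016  0.013 -1.   ] jawyaw -98.7 F [ 0.8 -0.2 -0.7] open 0.0513 q6 2.66 q1 0.93
top orange n 34 mean [ 0.4875 -0.3742] pca deg 7.4 [0.034  0.0126]
  lid circ [ 0.4872 -0.3733] r 10.0 mean-lid deg -72.2 0.0009
  redline 45 [ 0.5801 -0.3618] 6.6 [0.0557 0.015 ]
side orange n 21 mean [ 0.4887 -0.3702] pca deg 6.8 [0.0291 0.0089]
  lid circ [ 0.4695 -0.3838] r 35.4 mean-lid deg 35.3 0.0235
```

View pics/t20.png

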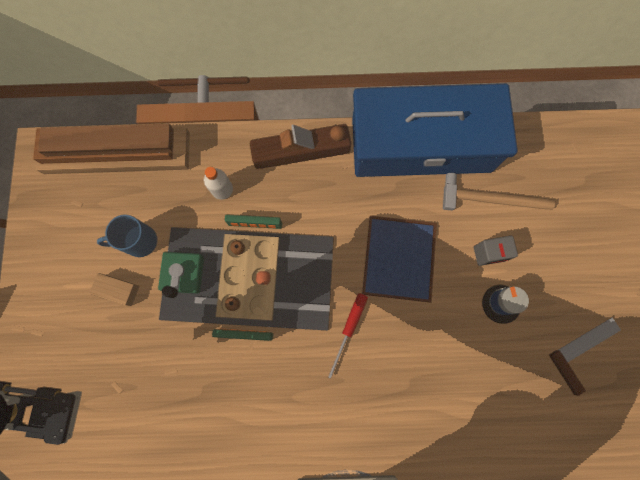

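View pics/c24.png

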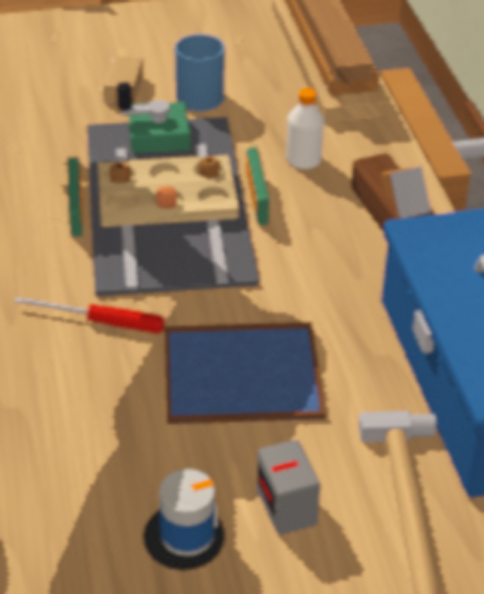

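View pics/c25.png

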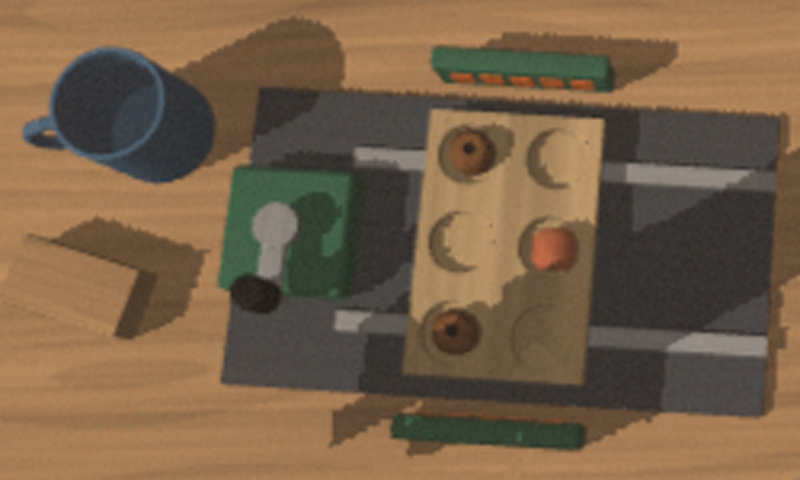

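>>> {"name": "play_rows", "arguments": {
  "plan": [
    {"slide":[0,-0.5,0],"roll":1,"fingers":0.1},
    {"slide":[0,-0.5,0],"roll":1,"fingers":0.1},
    {"slide":[0,0,0],"roll":0,"fingers":0.1}
  ]
}}

```text
t: 47.48
tool_pos: [0.3122, 0.4885, 0.2094]
orientation: [2.142, 0.142, -2.182]
force: [0.6, -0.7, -0.1]
opening: 0.0511
```

```bash
python3 - <<'E'
from h import *
st();print(robot.read_state()['q'])
z1=lambda u,v:(90+u/3.2,200+v/3.2)
for a,b in(((599,119),(431,108)),((760,395),(583,383)),((579,383),(403,374))):
    p,q=onz('top',z1(*a),.034),onz('top',z1(*b),.034);print(np.linalg.norm(p-q))
g=onz('top',z1(248,285),.106);h=np.array([.5605,.361]);d=g[:2]-h;print(g,np.degrees(np.arctan2(d[1],d[0])))
snap('side','s21')
E
```

```text
t 47.48 pos [0.3122 0.4885 0.2094] x [-0.019  0.007 -1.   ] jawyaw -83.0 F [ 0.6 -0.7 -0.1] open 0.0511 q6 2.35 q1 0.9
[0.90130467 0.08433289 1.55460551 0.01909524 1.5085897  2.34831708]
0.12255417760900295
0.12376137693215143
0.123416539982479
[0.51254799 0.3620972  0.106     ] 178.68923147620308
```

```bash
python3 - <<'E'
from h import *
a=cv2.imread('pics/s18.png');b=cv2.imread('pics/s19.png');c=cv2.imread('pics/s21.png')
def f(x):return cv2.cvtColor(x,cv2.COLOR_BGR2GRAY).astype(np.float32)
# carrier front edge/bottom: track profile along column lines crossing carrier's near edge (rows 225..250)
for n,x in(('18',a),('19',b),('21',c)):
    g=f(x)
    r=[]
    for col in range(272,322,4):
        p=cv2.GaussianBlur(g[220:262,col-1:col+2].mean(1).reshape(-1,1),(1,5),0)[:,0];d=np.diff(p);k=np.argmin(d)
        if 0<k<len(d)-1:
            o=.5*(d[k-1]-d[k+1])/(d[k-1]-2*d[k]+d[k+1]);r.append(220+k+.5+o)
        else:r.append(np.nan)
    print(n,np.round(r,2))
print(proj('side',[.53,.1,.034])-proj('side',[.53,.101,.034]))
E
```

```text
18 [242.37 237.57 237.3  241.62 241.33 241.13 240.85 240.69 240.44 240.21
 239.93 239.74 239.39]
19 [242.37 237.56 237.3  241.6  241.25 241.11 240.84 240.69 240.44 240.18
 239.93 239.74 239.38]
21 [242.38 227.3  228.   241.63 241.33 241.11 240.84 240.68 240.44 240.22
 239.91 234.94 234.71]
[0.05594955 0.20833003]
```

```bash
python3 -c "
from h import *
print(robot.close_job());st()"
```

```text
the job is handed in; nothing more can be done
None
the job is handed in; nothing more can be done
```

The job is done and handed in at about 47.5 s of robot time: all three beads are in wells, the carrier is at the end of its travel, and the tin's code faces the scanner.

- **Beads:** Three were present. One was knocked over during the run; I found it lying in the tray and placed it lying in a well. The last top and side pictures show one bead in each of three wells and the tray empty.
- **Crank:** I wound it clockwise about 2.4 turns until it hit a hard stop, shown by the force rising from about 5 N to 45 N or more with no further movement. The carrier moved about 123 mm. After I let go, its edge had not shifted (under about 0.1 mm). One check disagreed slightly: the top view alone put the grip about 4° back from where I let go, but I trusted the carrier's edge instead.
- **Tin:** I turned it about 183° on its pad, and it is still upright. Its stripe now points at 7–8.7° in the bench frame, and the scanner lies at 6.6–9°. So the code is aligned to within about 2°.
- **Bench:** The mug, hammer, glue, offcut and driver look unmoved.

Two moments went less smoothly:
- **Side loads at the crank:** Early in the winding the crank grip saw about 33 N of side load, until I corrected the axis position. The force readings at the stop reached about 48 N sideways and 32 N upward. Both were taken by the fingers on the grip, well under the 120 N wrist limit.
- **Last joint's limit:** As I backed the arm away, the last joint came right up to its range limit (2.66 rad), so I turned it back straight away.

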